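Undock the cordless dispenser handset and hang it up

TASK

Take the cordless dispenser handset out of its leaning charging dock: keep its orange release button pressed in while you draw it straight out of the port, without forcing the catch. Then hang it on the pin of the stand by sliding the open slot of its steel plate sideways over the pin between the two black discs, let it down so that the pin carries it upright with the barrel below, and let go. Leave everything else on the bench where it is.

Things in the scene. Friction and masses are not known exactly. Their poses are not given: they have to be found in the camera images.
- handset_grip (a point): Cordless dispenser handset, 0.17 kg: pale barrel 28 x 24 mm in plan, 78 mm high, teal nose, teal bar handle to the rear, steel plate on top. This point: the place to hold, mid-handle at the button, 52 mm behind the barrel's axis, 65 mm above the barrel's underside. Handset's own axes: x forward (handle to -x), y left, z up the barrel. Handle 24 mm wide (y), from 52 to 78 mm above the underside.
- button_face (a point): Middle of the outer face of the orange release button, 14 mm (x) by 16 mm high, 7 mm proud of the handle's left (+y) side, level with handset_grip; same axes. Squeezing the handle there along y presses it flush (24 mm between the fingers).
- release (a joint): Release button: 0 when out, grows as it is pressed towards -y of the handset, 0.007 when flush. Spring 3.5 N at first, 8.5 N when flush; springs back when let go. It draws in a catch low on the barrel's left side, free of the dock's keeper beyond about 0.004; while the button is out the catch holds firmly.
- handset_foot (a point): Centre of the underside of the handset's barrel; same axes as handset_grip. It rests on port_floor at the start; in the port the handset may rock by about 3 degrees.
- slot_seat (a point): On the steel plate: where the pin's centre lies once the handset hangs, 3 mm behind the barrel's axis, 94 mm above the underside; same axes. Plate 6 mm thick (y), top edge at 107 mm. Slot open at the front, 11.5 mm high (83.5 to 95 mm above the underside), closed 6 mm behind this point. Within 6 mm of it a notch in the upper edge goes up to 98 mm: the pin enters it when the handset is let down.
- slot_mouth (a point): Middle of the slot's open, flared front end: 32 mm ahead of slot_seat, 89 mm above the underside, on the slot's centre line; same axes. The plate ends about 6 mm ahead of it.
- dock: Charging dock, fixed: pale base 130 x 90 mm with a leaning port. Origin on the bench under the port, x ahead (the handset's handle points to -x). The port leans 0.30 rad towards -x, so the handset comes out along (-0.296, 0, 0.955) in the dock's frame. The port's walls are 28 mm high and leave 1 mm of play; the grey bar on its left (+y) side is the keeper over the catch.
- port_floor (a point): Centre of the floor of the port, on the port's axis, 50 mm above the bench. Same axes as the dock.
- stand: Hanging stand, fixed: dark base 110 x 100 x 14 mm, steel post (215 mm high) 34 mm ahead and 44 mm left of the origin. From the post a clamped arm carries a level pin, 8 mm thick, along the stand's y right above the origin, free over 26 mm (13 mm either side of the origin) between black discs 15 mm across. Origin on the bench below the pin; x ahead, y left. The slot goes on along +x, handset facing as the stand.
- post_top (a point): Top of the stand's post, 215 mm above the bench; the stand's axes. The arm is clamped on the post so that the pin's centre line is anywhere from 165 to 200 mm above the bench: its height is not reported, so look or feel for it (for instance with the flat top edge of the plate from below, which runs from 16 mm behind to 26 mm ahead of slot_seat). The arm does not yield to a light push.
- tube_rack: Bystander: yellow rack with capped tubes, 110 x 42 x 86 mm. Origin at the centre of its underside.
- marker: Bystander: black and red marker pen lying along its x, 130 mm long, 13 mm thick. Origin at its middle, on the bench.
- amber: Bystander: dark brown bottle, 72 mm across, 170 mm high. Origin under its centre.
- white_bottle: Bystander: white bottle, 68 mm across, 190 mm high. Origin under its centre.
- jar: Bystander: glass jar with a purple lid, 66 mm across, 85 mm high. Origin under its centre.
- mortar: Bystander: white mortar bowl, 96 mm across, 60 mm high. Origin under its centre.
There are look-alikes about, which are no part of the job. Of the things that look like the part that bears handset_grip, the larger one is meant. Leave any green look-alike of the dock alone.

How it is judged:
On the way, in this order (a step that is already met when the one before it is completed fails the run):
1. the release button is pressed in while the handset still sits in the port (value of joint release above 0.0045 m and distance between handset_foot and port_floor below 0.008 m), for 0.1 s.
2. the handset is drawn clear of the port with the button still pressed in (value of joint release above 0.004 m and distance between handset_foot and port_floor above 0.035 m), for 0.1 s.
At the end, for the whole second after the job is handed in: The handset hangs still on the stand's pin: the seat of its slot over the stand's origin to 9 mm along x and 14 mm along y and at least 155 mm up, upright to 0.3 rad, borne by the stand, its button out again, moving slower than 0.05 m/s (x of slot_seat in the frame of stand between -0.009 and 0.009 m and y of slot_seat in the frame of stand between -0.014 and 0.014 m and z of slot_seat in the frame of stand above 0.155 m and angle between handset's own z axis and vertical below 0.3 rad and contact force between handset and stand above 0.5 N and value of joint release below 0.002 m and linear speed of handset below 0.05 m/s); the robot touches nothing.
It fails at once if the handset is wrenched against the dock with more than 45 N while its button is out (contact force between handset and dock above 45 N and value of joint release below 0.0035 m).
It fails at once if a bystander is moved more than 25 mm (distance of any of tube_rack, marker, amber, white_bottle, jar, mortar from where it was at the start of the episode above 0.025 m).
It also fails if it takes over 61 s, if anything falls off the work surface, if the arm or the gripper's body presses on something with over 40 N, if the wrist force passes 120 N, or if a joint passes its speed limit or range.

ROBOT

A 7-joint arm with a two-finger parallel gripper is mounted at the origin on the work surface. World frame = base frame: x ahead of the robot, y to its left, z up, the work surface at z = 0. Lengths are in m, angles in rad, forces in N, time in s.
With the tool pointing down it reaches from about 0.35 to 0.9 m from the base axis. Payload 8.1 kg.
Tool frame: the origin (TCP) lies on the centre line of the jaws, within the pads' length; the fingertips stand 14 mm ahead of it and the grasp point (between the pads) lies 5 mm behind it; z points along the fingers, y is the direction in which the jaws open and shut (so a half turn about z gives the same grasp; the last joint's range is limited). The gripper opens to 92 mm and grips with 3 to 60 N. Pads are 19 mm wide; open, the fingers measure 130 mm over their backs; the gripper's body (75 mm by 190 mm) begins 47 mm behind the grasp point.
Start: joints at [-1.396, 0.434, 0.025, 1.573, -0.012, 1.134, -0.075], TCP at [0.171, 0.601, 0.241] pointing down, gripper open.
Joint ranges: [-2.62, 2.62], [-0.44, 2.09], [-1.27, 1.32], [0.08, 2.57], [-1.32, 4.46], [0.12, 2], [-2.74, 2.74]. Speed limits (rad/s): [2.22, 2.22, 3.01, 3.01, 3.14, 3.14, 3.14].

INTERFACE

Orientations are given as a rotation vector (axis times angle).
In Python, from cell import arm, optics gives the robot as it stands.
- The arm moves only by the shell command python3 -m creep 'ROWS' [FORCE]. ROWS is JSON, a list of rows, each an object with "translation": the shift along the tool's x, y, z in m, a list of three; "rot": the turn, a rotation vector about the tool's x, y, z in degrees, a list of three; "jaw": the finger opening in m, from 0 to 0.0918. In form: [{"translation": [x, y, z], "rot": [wx, wy, wz], "jaw": jaw}, ...]. A call has 1 to 12 rows; each row shifts and turns the commanded pose from where the row before left it, along the tool's axes as they then stand; what a row does not reach is not made up. A row lasts 1/12 s, in which the tool goes at most 41.7 mm and 7.16 degrees, less where a joint would pass 70% of its speed; a pose out of reach is approached as far as the arm can. A call is refused whole if a number of a shift passes 0.0417 or a number of a turn 7.16, either way. A call with a gripper value outside its range is refused whole. The fingers move at their own pace and stop on an object; FORCE is the grip in N (left out, the last holds). Time passes only in rows, so rows that do not move let the fingers close. It gives the time, the measured TCP pose, the force and the opening at its end, in the units of the state.
- arm.observe(): the state, without advancing time (a new reading comes with each control period).
- optics.get_image(name): name is "scene" or "top" or "wrist"; returns the picture (400x640x3 uint8, red, green, blue); there is no depth.
- optics.camera_info(name): a dict with "fx", "fy", "cx", "cy" (pixels), "R" (3x3) and "t" (3): a world point X has camera coordinates R X + t. Camera axes: x right, y down, z forward; pixel columns grow to the right and rows downward; lengths in m; the calibration is good to about 2 mm. The wrist camera is an equidistant fisheye: a pixel r from the principal point sees the ray r / f radians off the axis. A picture is of the moment at which its call begins: read the wrist's pose just before it. camera_info takes no time and is no camera call; for the wrist camera it gives the pose at the moment of the call.
- arm.sign_off(): hands the job in, once; it reports no verdict.
Trained networks look in the newest picture that a camera, given by its name, has taken for a name from the list of things; names that differ only in an ending like _2 or _b are one class to them, and where a whole thing is asked for, a point or a joint stands for the part that bears it (a point fixed in the world has none). Each returns a list of dicts, best first, with "score" (0 to 1); they miss things now and then, are a little off and sometimes report something else, mostly with a low value. They report only what shows in the picture. A call takes as long as a camera call. They do not tell look-alikes from the thing itself.
- optics.boxes_of(camera, thing): "location" ([column, row] in pixels, amid what is visible of it).
- optics.pinpoint(camera, thing): "location" ([column, row] in pixels: a listed point, or the origin of a listed thing).
The state is a dict: "clock": time; "joints": joint angles; "dq": joint speeds; "joint_efforts": joint torques, N m; "position": TCP position; "ee_rot": TCP orientation; "force": force on the tool from outside, world axes, zero at the start; "ft_torque": the same for the moment, N m; "width": opening from 0.0 (shut) to 1.0 (fully open).
Only numpy, scipy, OpenCV 4.12 (cv2) and the standard library are available. Lean on these libraries where they do the work, as an engineer would, in place of code of your own. Each camera call takes 0.05 s, during which the arm holds its last target.

## Working session

There is one attempt and no reset: what is moved stays moved. The work goes in short steps, Python scripts to look and compute and a shell command to move; the robot and the scene stay as the last step left them, time stands still between calls to the robot, and variables do not carry over. Pictures are saved under pics/ and viewed, and the job is handed in when it is done.

```bash
ls; mkdir -p pics; python3 - <<'E'
from cell import arm, optics
import cv2
print(arm.observe())
for n in ["scene","top","wrist"]:
    im=optics.get_image(n); cv2.imwrite(f"pics/{n}0.png",im[:,:,::-1])
    ci=optics.camera_info(n); print(n,ci)
    for th in ["handset_grip","button_face","handset_foot","slot_seat","slot_mouth","dock","port_floor","stand","post_top"]:
        print(th,[( [round(v) for v in d["location"]],round(d["score"],2)) for d in optics.pinpoint(n,th)])
print(arm.observe()["clock"])
E
```

```text
pics
{'clock': 0.0, 'joints': array([-1.39561474,  0.43520848,  0.02497072,  1.57407566, -0.0115883 ,
        1.13399224, -0.07509193]), 'dq': array([-5.35072721e-04, -7.16538483e-04,  4.90435915e-04, -5.64301818e-04,
       -1.77918888e-03,  5.28421055e-05,  4.72950967e-04]), 'joint_efforts': array([-3.11458916e-04, -6.67839932e+01,  9.85480249e-01, -3.14460003e+01,
       -6.03160984e-02,  4.25130478e-02,  1.79669028e-04]), 'position': array([0.17131324, 0.60056743, 0.23996223]), 'ee_rot': array([-4.35012558e-01, -3.11126338e+00,  2.41521345e-03]), 'force': array([-0.98084209,  0.65862064, -0.47591843]), 'ft_torque': array([0.03665904, 0.08289921, 0.03147003]), 'width': 1.0011306882295972}
scene {'fx': 465.5983513806282, 'fy': 465.5983513806282, 'cx': 321.8095916662391, 'cy': 198.49015713543494, 'R': array([[ 0.05984141,  0.99819895,  0.00422653],
       [ 0.71031143, -0.03960709, -0.70277233],
       [-0.7013392 ,  0.04505704, -0.71140227]]), 't': array([-0.02918147, -0.24176397,  1.76251862])}
handset_grip [([247, 231], 0.82), ([265, 212], 0.79)]
button_face [([252, 227], 0.7), (
[... 903 characters left out ...]
]
slot_mouth [([398, 157], 0.96), ([405, 216], 0.76)]
dock [([390, 167], 0.82), ([251, 284], 0.65)]
port_floor [([250, 282], 0.98), ([468, 162], 0.49), ([256, 177], 0.35)]
stand [([256, 178], 0.66)]
post_top [([231, 144], 0.55)]
wrist {'fx': 309.70691628693146, 'fy': 309.70691628693146, 'cx': 318.51959865235045, 'cy': 194.38628740795502, 'R': array([[ 2.74814590e-01,  9.61496890e-01,  8.19388796e-04],
       [ 9.26098000e-01, -2.64925814e-01,  2.68620193e-01],
       [ 2.58494557e-01, -7.30619139e-02, -9.63245826e-01]]), 't': array([-0.62486763, -0.03392228,  0.38993501])}
handset_grip []
button_face []
handset_foot []
slot_seat []
slot_mouth []
dock []
port_floor []
stand []
post_top []
1.5
```

View pics/scene0.png

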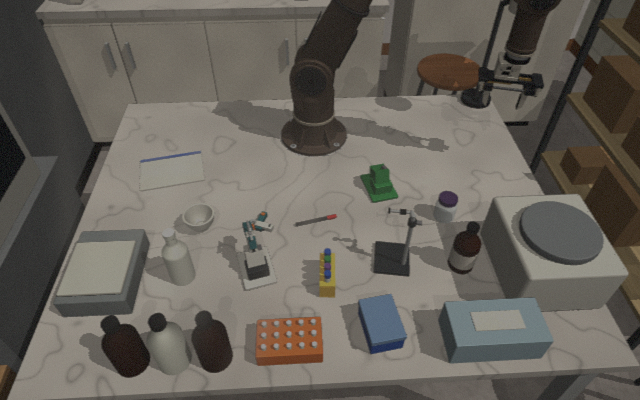

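View pics/top0.png

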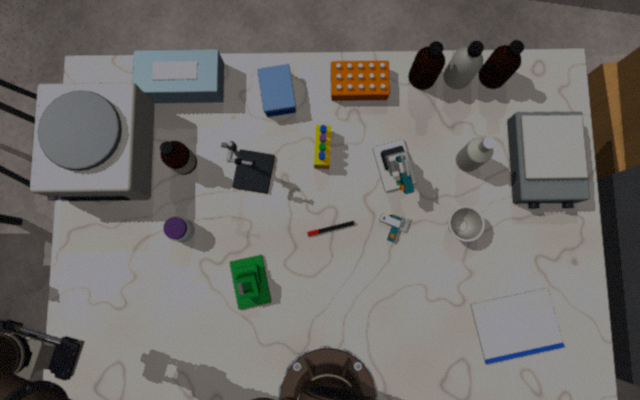

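View pics/wrist0.png

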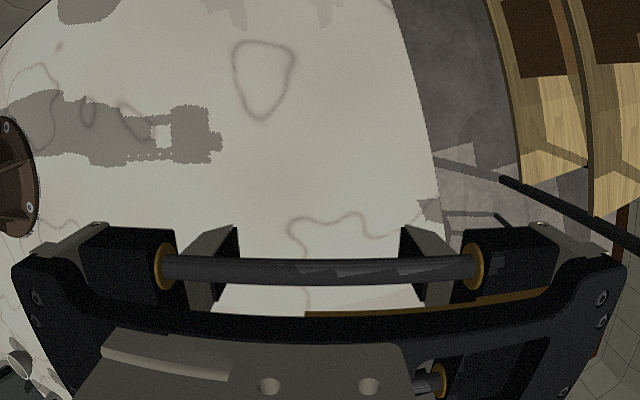

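```bash
python3 - <<'E'
import cv2
a=cv2.imread('pics/scene0.png'); cv2.imwrite('pics/s_crop0.png',cv2.resize(a[180:330,150:350],None,fx=4,fy=4,interpolation=cv2.INTER_CUBIC))
a=cv2.imread('pics/top0.png'); cv2.imwrite('pics/t_crop0.png',cv2.resize(a[120:270,330:490],None,fx=4,fy=4,interpolation=cv2.INTER_CUBIC))
E
```

```text
(no output)
```

View pics/s_crop0.png

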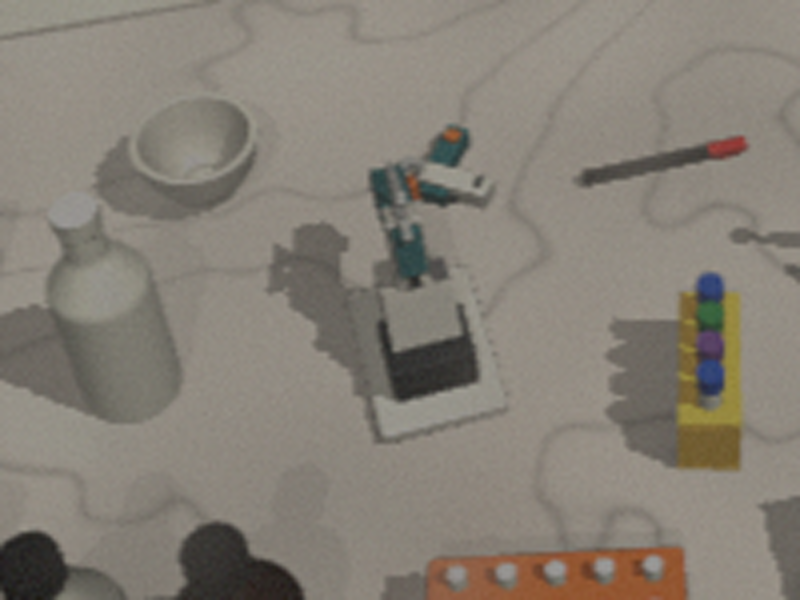

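View pics/t_crop0.png

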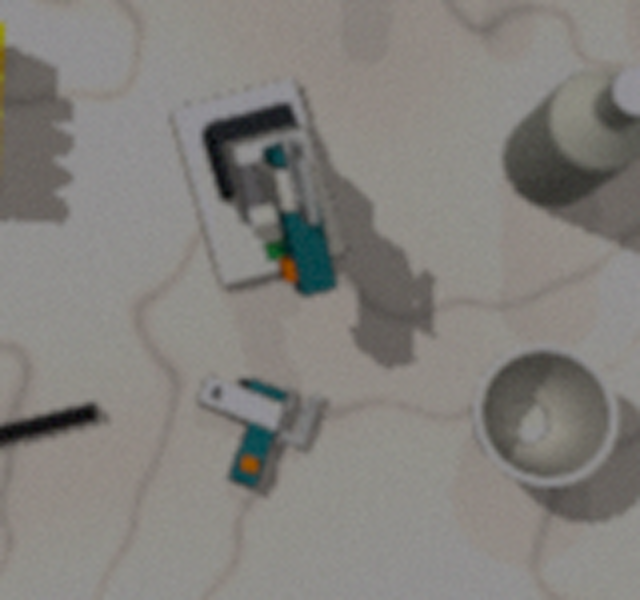

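Candidates for handset: upright in the dock at top (404,180) / scene (253,235); smaller look-alike lying on the bench at top (393,228) / scene (263,222). Dock: pale at top (394,165), green look-alike at (250,282). I choose the docked handset in the pale dock; the crops show its orange button on the left side of the handle. Now a model fit.

```bash
cat > h.py <<'E'
import numpy as np, cv2
from cell import arm, optics
from scipy.optimize import least_squares
from scipy.spatial.transform import Rotation as Rot
def proj(ci,X,wrist=False):
    X=np.atleast_2d(X); c=X@np.array(ci["R"]).T+ci["t"]
    if not wrist:
        return np.c_[ci["fx"]*c[:,0]/c[:,2]+ci["cx"], ci["fy"]*c[:,1]/c[:,2]+ci["cy"]]
    r=np.hypot(c[:,0],c[:,1]); th=np.arctan2(r,c[:,2]); k=th/np.maximum(r,1e-9)
    return np.c_[ci["fx"]*k*c[:,0]+ci["cx"], ci["fy"]*k*c[:,1]+ci["cy"]]
def Rz(a): return Rot.from_euler('z',a).as_matrix()
HP=dict(handset_grip=[-.052,0,.065],button_face=[-.052,.019,.065],handset_foot=[0,0,0],slot_seat=[-.003,0,.094],slot_mouth=[.029,0,.089])
Rl=np.array([[.9553,0,-.2955],[0,1,0],[.2955,0,.9553]])  # handset axes in dock frame
def dockpt(p,name):
    R=Rz(p[2]); o=np.array([p[0],p[1],0])
    if name=="dock": return o
    if name=="port_floor": return o+[0,0,.05]
    return o+[0,0,.05]+R@(Rl@np.array(HP[name]))
SP=lambda h:dict(stand=[0,0,0],post_top=[.034,.044,.215],pin=[0,0,h])
E
cat > fit1.py <<'E'
from h import *
names=["handset_grip","button_face","handset_foot","slot_seat","slot_mouth","dock","port_floor"]
obs=[]
for n in ["scene","top"]:
    optics.get_image(n); ci=optics.camera_info(n)
    for th in names:
        d=[x["location"] for x in optics.pinpoint(n,th) if x["score"]>.3]
        if d: obs.append((n,ci,th,np.array(d)))
def res(p):
    r=[]
    for n,ci,th,d in obs:
        u=proj(ci,dockpt(p,th))[0]; e=d-u; k=np.argmin((e**2).sum(1)); r+=list(np.tanh(e[k]/15)*15)
    return r
best=None
for x in (.5,.55,.6,.65):
  for y in (-.25,-.2,-.15,-.1):
    for a in (0,.3,.6):
      s=least_squares(res,[x,y,a],loss='soft_l1',f_scale=2)
      if best is None or s.cost<best.cost: best=s
print(best.x,best.cost)
for n,ci,th,d in obs:
    print(n,th,proj(ci,dockpt(best.x,th))[0].round(),d.round().tolist())
E
python3 fit1.py
```

```text
[ 0.60085248 -0.19294631  0.32164966] 122.01028966987835
scene handset_grip [247. 227.] [[259.0, 264.0], [263.0, 215.0], [246.0, 228.0]]
scene button_face [253. 225.] [[253.0, 257.0]]
scene handset_foot [255. 255.] [[274.0, 228.0]]
scene slot_seat [249. 226.] [[249.0, 227.0], [255.0, 222.0]]
scene slot_mouth [252. 234.] [[248.0, 232.0], [315.0, 222.0], [253.0, 234.0], [258.0, 264.0]]
scene dock [257. 266.] [[257.0, 265.0], [379.0, 190.0]]
scene port_floor [255. 255.] [[250.0, 260.0], [379.0, 175.0], [386.0, 255.0]]
top handset_grip [408. 185.] [[409.0, 189.0], [393.0, 234.0]]
top button_face [401. 187.] [[397.0, 189.0]]
top handset_foot [396. 164.] [[378.0, 217.0], [393.0, 162.0]]
top slot_seat [405. 168.] [[402.0, 227.0], [411.0, 174.0]]
top slot_mouth [401. 156.] [[400.0, 157.0], [408.0, 215.0]]
top dock [393. 168.] [[393.0, 166.0], [251.0, 283.0]]
top port_floor [396. 164.] [[398.0, 162.0]]
```

```bash
cat > fit2.py <<'E'
from h import *
s=arm.observe(); ci=optics.camera_info("wrist"); T=Rot.from_rotvec(s["ee_rot"]).as_matrix()
C=-ci["R"].T@ci["t"]; print("cam in tool",T.T@(C-s["position"]),"axis",T.T@ci["R"][2]); print(T.round(3))
obs=[]
for k in range(2):
 for n in ["scene","top"]:
  optics.get_image(n); ci=optics.camera_info(n)
  for th in ["stand","post_top"]:
    for x in optics.pinpoint(n,th): print(n,th,np.round(x["location"]),round(x["score"],2))
a=cv2.imread('pics/scene0.png'); cv2.imwrite('pics/s_crop1.png',cv2.resize(a[190:290,350:470],None,fx=6,fy=6,interpolation=cv2.INTER_CUBIC))
a=cv2.imread('pics/top0.png'); cv2.imwrite('pics/t_crop1.png',cv2.resize(a[125:215,205:325],None,fx=6,fy=6,interpolation=cv2.INTER_CUBIC))
E
python3 fit2.py
```

```text
cam in tool [ 0.07173544 -0.00042468 -0.14447414] axis [-2.68601106e-01  5.85772551e-04  9.63251319e-01]
[[-0.962  0.274  0.   ]
 [ 0.274  0.962  0.   ]
 [-0.     0.    -1.   ]]
scene stand [388. 252.] 0.67
scene post_top [415. 216.] 0.69
top stand [258. 176.] 0.59
top post_top [231. 144.] 0.93
scene stand [386. 252.] 0.81
scene stand [256. 265.] 0.67
scene stand [247. 228.] 0.4
scene post_top [411. 216.] 0.98
top stand [259. 174.] 0.72
top post_top [230. 142.] 0.79
```

View pics/s_crop1.png

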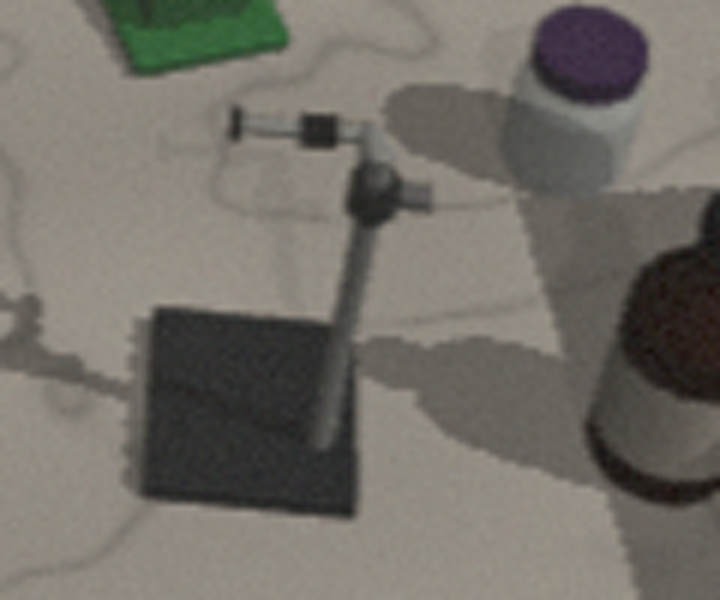

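View pics/t_crop1.png

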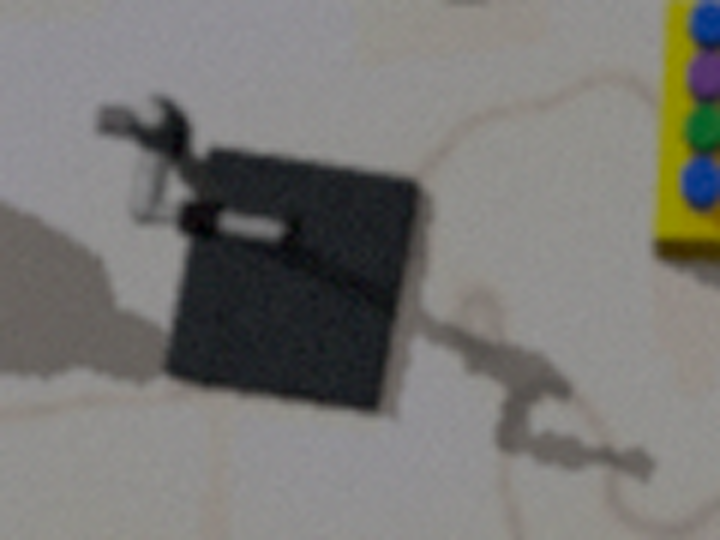

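```bash
cat > fit3.py <<'E'
from h import *
cs=optics.camera_info("scene"); ct=optics.camera_info("top")
def S(c): return np.array(c)/6+[350,190]
def T(c): return np.array(c)/6+[205,125]
# base top corners: (+x+y),(+x-y),(-x-y),(-x+y)
tb=[T(c) for c in [(210,148),(418,182),(382,410),(168,374)]]
sb=[S(c) for c in [(357,515),(143,493),(153,308),(352,325)]]
loc=lambda p:[np.array([a*.055+p[5],b*.05+p[6],.014]) for a,b in [(1,1),(1,-1),(-1,-1),(-1,1)]]
def res(p):
    o=np.array([p[0],p[1],0]);R=Rz(p[2]);W=lambda q:o+R@np.array(q)
    r=[]
    for q,a,b in zip(loc(p),tb,sb): r+=list(proj(ct,W(q))[0]-a)+list(proj(cs,W(q))[0]-b)
    for y,a,b in [(.013,(218,220),(300,128)),(-.013,(285,228),(244,124))]:
        r+=list(proj(ct,W([0,y,p[3]]))[0]-T(a)); r+=list(proj(cs,W([0,y,p[3]]))[0]-S(b))
    r+=list(proj(cs,W([.034,.044,.014]))[0]-S((322,445)))
    return np.r_[r,(p[5:]/.01)]
s=least_squares(res,[.6,.1,-.15,.18,0,0,0],loss='soft_l1')
print(s.x.round(4),s.cost); print(s.fun.reshape(-1,2).round(1))
E
python3 fit3.py
```

```text
[ 0.5815  0.1874 -0.1693  0.1854 -0.0606  0.0141  0.0089] 13.246972751058387
[[-0.7 -1.6]
 [-0.4 -3. ]
 [ 0.2 -1.8]
 [-0.6 -2.6]
 [-0.7 -1. ]
 [-1.1 -1.9]
 [-1.  -0.6]
 [-0.4 -1.8]
 [-0.2 -0.6]
 [-0.1  0.3]
 [-0.8 -0.3]
 [-0.7  0.1]
 [-0.2 -1.9]
 [ 1.4  0.9]]
```

```bash
python3 -m creep '[{"translation":[-0.0247,-0.032,-0.005],"rot":[0,0,0],"jaw":0.0918},{"translation":[-0.0247,-0.032,-0.005],"rot":[0,0,0],"jaw":0.0918},{"translation":[-0.0247,-0.032,-0.005],"rot":[0,0,0],"jaw":0.0918},{"translation":[-0.0247,-0.032,-0.005],"rot":[0,0,0],"jaw":0.0918},{"translation":[-0.0247,-0.032,-0.005],"rot":[0,0,0],"jaw":0.0918},{"translation":[-0.0247,-0.032,-0.005],"rot":[0,0,0],"jaw":0.0918},{"translation":[-0.0247,-0.032,-0.005],"rot":[0,0,0],"jaw":0.0918},{"translation":[-0.0247,-0.032,-0.005],"rot":[0,0,0],"jaw":0.0918},{"translation":[-0.0247,-0.032,-0.005],"rot":[0,0,0],"jaw":0.0918},{"translation":[-0.0247,-0.032,-0.005],"rot":[0,0,0],"jaw":0.0918}]'; python3 -m creep '[{"translation":[-0.0247,-0.032,-0.005],"rot":[0,0,0],"jaw":0.0918},{"translation":[-0.0247,-0.032,-0.005],"rot":[0,0,0],"jaw":0.0918},{"translation":[-0.0247,-0.032,-0.005],"rot":[0,0,0],"jaw":0.0918},{"translation":[-0.0247,-0.032,-0.005],"rot":[0,0,0],"jaw":0.0918},{"translation":[-0.0247,-0.032,-0.005],"rot":[0,0,0],"jaw":0.0918},{"translation":[-0.0247,-0.032,-0.005],"rot":[0,0,0],"jaw":0.0918},{"translation":[-0.0247,-0.032,-0.005],"rot":[0,0,0],"jaw":0.0918},{"translation":[-0.0247,-0.032,-0.005],"rot":[0,0,0],"jaw":0.0918},{"translation":[-0.0247,-0.032,-0.005],"rot":[0,0,0],"jaw":0.0918},{"translation":[-0.0247,-0.032,-0.005],"rot":[0,0,0],"jaw":0.0918}]'
python3 -c "
from h import *
s=arm.observe();print(s['joints'].round(2),s['clock'],s['position'])"
```

```text
clock: 3.73
position: [0.3214, 0.2236, 0.2912]
ee_rot: [0.435, 3.111, 0.001]
force: [1.5, 0.0, -0.6]
width: 1.001
clock: 4.57
position: [0.4713, -0.1518, 0.3414]
ee_rot: [0.434, 3.11, 0.001]
force: [1.3, 0.5, -0.1]
width: 0.997
[-0.44  0.15  0.77  1.76 -0.11  1.27  1.64] 4.5667 [ 0.47128519 -0.15182247  0.34142105]
```

```bash
python3 -m creep '[{"translation":[0,0,0],"rot":[0,0,7.1],"jaw":0.0918},{"translation":[0,0,0],"rot":[0,0,7.1],"jaw":0.0918},{"translation":[0,0,0],"rot":[0,0,7.1],"jaw":0.0918},{"translation":[0,0,0],"rot":[0,0,7.1],"jaw":0.0918},{"translation":[0,0,0],"rot":[0,0,7.1],"jaw":0.0918},{"translation":[0,0,0],"rot":[0,0,7.1],"jaw":0.0918},{"translation":[0,0,0],"rot":[0,0,7.1],"jaw":0.0918},{"translation":[0,0,0],"rot":[0,0,7.1],"jaw":0.0918},{"translation":[0,0,0],"rot":[0,0,7.1],"jaw":0.0918},{"translation":[0,0,0],"rot":[0,0,7.1],"jaw":0.0918},{"translation":[0,0,0],"rot":[0,0,7.1],"jaw":0.0918},{"translation":[0,0,0],"rot":[0,0,7.1],"jaw":0.0918}]'; python3 -m creep '[{"translation":[0,0,0],"rot":[0,0,7.1],"jaw":0.0918},{"translation":[0,0,0],"rot":[0,0,7.1],"jaw":0.0918},{"translation":[0,0,0],"rot":[0,0,7.1],"jaw":0.0918},{"translation":[0,0,0],"rot":[0,0,7.1],"jaw":0.0918},{"translation":[0,0,0],"rot":[0,0,7.1],"jaw":0.0918},{"translation":[0,0,0],"rot":[0,0,7.1],"jaw":0.0918},{"translation":[0,0,0],"rot":[0,0,7.1],"jaw":0.0918},{"translation":[0,0,0],"rot":[0,0,7.1],"jaw":0.0918},{"translation":[0,0,0],"rot":[0,0,4],"jaw":0.0918},{"translation":[0,0,0],"rot":[0,6.7,0],"jaw":0.0918},{"translation":[0,0,0],"rot":[0,6.7,0],"jaw":0.0918}]'
cat > look.py <<'E'
import sys; from h import *
tag=sys.argv[1]
s=arm.observe(); im=optics.get_image("wrist"); ci=optics.camera_info("wrist")
cv2.imwrite(f"pics/{tag}.png",im[:,:,::-1]); np.savez(f"pics/{tag}.npz",R=ci["R"],t=ci["t"])
T=Rot.from_rotvec(s["ee_rot"]).as_matrix()
print(s["clock"],s["position"].round(4),s["joints"].round(2),"F",s["force"].round(1),"w",round(s["width"]*.0918,4)); print(T.round(3))
for th in sys.argv[2:]:
    print(th,[(np.round(d["location"]).tolist(),round(d["score"],2)) for d in optics.pinpoint("wrist",th)])
E
python3 look.py w1 handset_grip button_face handset_foot slot_seat slot_mouth dock port_floor
```

```text
clock: 5.57
position: [0.4709, -0.1499, 0.3408]
ee_rot: [-2.432, -1.988, -0.001]
force: [-0.0, -0.5, 0.4]
width: 0.998
clock: 6.48
position: [0.4714, -0.1501, 0.3399]
ee_rot: [-3.066, -0.486, -0.304]
force: [-3.0, -1.9, 1.1]
width: 0.999
6.4833 [ 0.4714 -0.1501  0.3399] [-0.92 -0.01  1.24  1.91 -0.12  1.08 -0.88] F [-3.  -1.9  1.1] w 0.0917
[[ 0.932  0.309  0.188]
 [ 0.304 -0.951  0.053]
 [ 0.195  0.008 -0.981]]
handset_grip [([377.0, 168.0], 0.85), ([323.0, 235.0], 0.59)]
button_face [([323.0, 241.0], 0.53), ([365.0, 170.0], 0.41), ([388.0, 113.0], 0.32)]
handset_foot [([315.0, 198.0], 0.84), ([375.0, 126.0], 0.82)]
slot_seat [([346.0, 225.0], 0.66), ([384.0, 140.0], 0.63), ([232.0, 187.0], 0.42)]
slot_mouth [([356.0, 214.0], 0.92), ([389.0, 112.0], 0.88)]
dock [([109.0, 224.0], 0.8), ([368.0, 126.0], 0.66)]
port_floor [([95.0, 233.0], 0.96), ([371.0, 124.0], 0.62)]
```

View pics/w1.png

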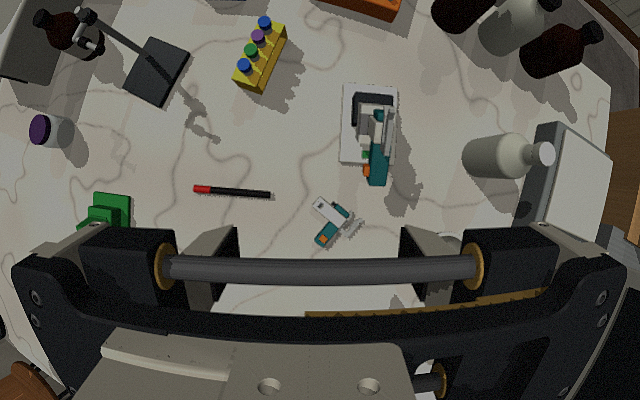

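```bash
cat > fit1.py <<'E'
from h import *
import sys
names=["handset_grip","button_face","handset_foot","slot_seat","slot_mouth","dock","port_floor"]
cams=sys.argv[1].split(","); rep=int(sys.argv[2])
obs=[]
for k in range(rep):
 for n in cams:
  ci=optics.camera_info(n); optics.get_image(n)
  for th in names:
    d=[x["location"] for x in optics.pinpoint(n,th) if x["score"]>.3]
    if d: obs.append((n,ci,th,np.array(d)))
def res(p):
    r=[]
    for n,ci,th,d in obs:
        u=proj(ci,dockpt(p,th),n=="wrist")[0]; e=d-u; k=np.argmin((e**2).sum(1)); r+=list(np.tanh(e[k]/12)*12)
    return r
best=None
for x in (.55,.6,.62):
  for y in (-.2,-.18):
    for a in (.2,.3,.4):
      s=least_squares(res,[x,y,a],loss='soft_l1',f_scale=2)
      if best is None or s.cost<best.cost: best=s
print(best.x,best.cost)
for n,ci,th,d in obs:
    u=proj(ci,dockpt(best.x,th),n=="wrist")[0]; e=d-u; k=np.argmin((e**2).sum(1)); print(n,th,u.round(),e[k].round())
def over(n,p,tag,f=4):
    # wireframe: dock base, port, handset
    ci=optics.camera_info(n); im=optics.get_image(n)[:,:,::-1]
    u0=proj(ci,dockpt(p,"handset_grip"),n=="wrist")[0]; w,h=(90,70)
    x0,y0=int(u0[0]-w),int(u0[1]-h-10); y0=max(y0,0)
    im=cv2.resize(np.ascontiguousarray(im[y0:y0+2*h,x0:x0+2*w]),None,fx=f,fy=f,interpolation=cv2.INTER_CUBIC)
    R=Rz(p[2]);o=np.array([p[0],p[1],0])
    def line(pts,c,handset=True):
        P=np.array([o+R@((Rl@np.array(q)+[0,0,.05]) if handset else np.array(q)) for q in pts])
        u=(proj(ci,P,n=="wrist")-[x0,y0]+.5)*f
        cv2.polylines(im,[u.round().astype(int).reshape(-1,1,2)],False,c,1)
    b=lambda x,y,z:[(x,y,z),(x,-y,z),(-x,-y,z),(-x,y,z),(x,y,z)]
    line(b(.014,.012,.078),(0,0,255)); line(b(.014,.012,0.028),(0,0,255))
    line([(-.019,0,.107),(.023,0,.107),(.035,0,.107)],(255,0,0)); 
    line([(-.052,.019,.065),(-.052,-.012,.065)],(0,255,255)); line([(-.052,0,.052),(-.052,0,.078)],(0,255,0))
    line([(-.059,.019,.073),(-.045,.019,.073),(-.045,.019,.057),(-.059,.019,.057),(-.059,.019,.073)],(255,255,0))
    line(b(.065,.045,0),(255,0,255),False); line(b(.045,.065,0),(128,0,128),False)
    cv2.imwrite(f"pics/{tag}.png",im)
if len(sys.argv)>3:
    for n in cams: over(n,best.x,sys.argv[3]+n)
E
python3 fit1.py wrist,top,scene 2 o1
```

```text
[ 0.60315843 -0.19389313  0.23275503] 145.68136703091338
wrist handset_grip [376. 171.] [ 0. -1.]
wrist button_face [362. 169.] [-1.  1.]
wrist handset_foot [374. 124.] [-0. -2.]
wrist slot_seat [386. 139.] [-3.  0.]
wrist slot_mouth [388. 111.] [-1.  1.]
wrist dock [368. 129.] [ 1. -4.]
wrist port_floor [374. 124.] [-0. -1.]
top handset_grip [406. 185.] [-1.  2.]
top handset_foot [396. 163.] [-2.  0.]
top slot_seat [405. 167.] [6. 5.]
top slot_mouth [402. 155.] [0. 4.]
top dock [394. 167.] [-3.  1.]
top port_floor [396. 163.] [2. 1.]
scene handset_grip [248. 227.] [-2.  3.]
scene handset_foot [255. 256.] [-0.  0.]
scene slot_seat [249. 227.] [-1. -1.]
scene slot_mouth [251. 234.] [1. 2.]
scene dock [257. 266.] [-1. -2.]
scene port_floor [255. 256.] [-4.  2.]
wrist handset_grip [376. 171.] [ 1. -1.]
wrist button_face [362. 169.] [ 1. -1.]
wrist handset_foot [374. 124.] [1. 0.]
wrist slot_seat [386. 138.] [-1.  1.]
wrist slot_mouth [388. 111.] [3. 3.]
wrist dock [369. 129.] [ 1. -4.]
wrist port_floor [374. 124.] [0. 0.]
top handset_grip [406. 185.] [-3. -2.]
top handset_foot [396. 163.] [-1. -1.]
top slot_seat [405. 167.] [5. 3.]
top slot_mouth [402. 155.] [-2.  1.]
top dock [394. 167.] [-1. -1.]
top port_floor [396. 163.] [ 1. -2.]
scene handset_grip [248. 227.] [-2.  0.]
scene button_face [255. 225.] [131.  31.]
scene handset_foot [255. 256.] [1. 2.]
scene slot_seat [249. 227.] [ 3. -2.]
scene slot_mouth [251. 234.] [-1. -2.]
scene dock [257. 266.] [ 2. -4.]
scene port_floor [255. 256.] [-0.  2.]
```

View pics/o1wrist.png

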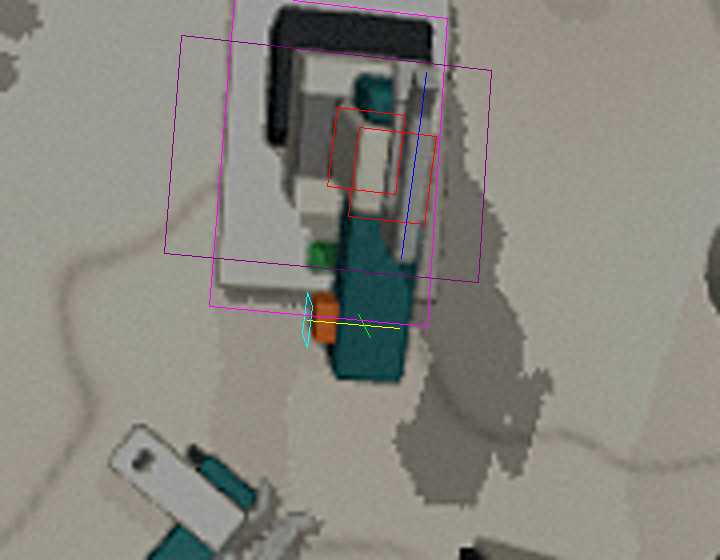

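View pics/o1top.png

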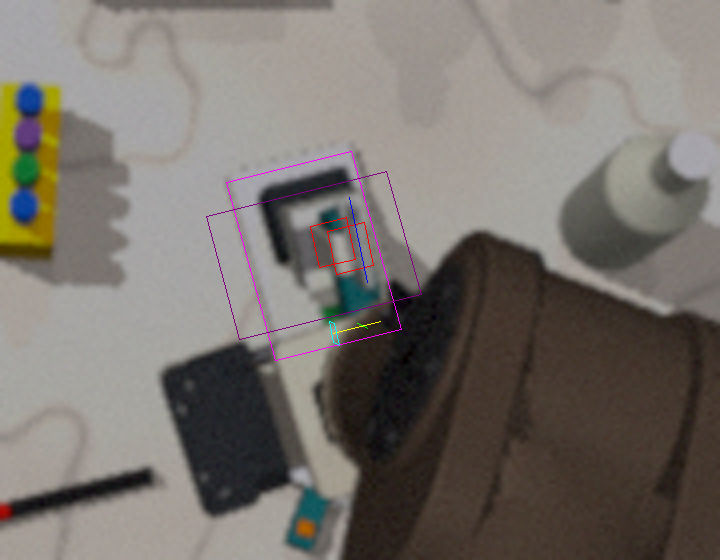

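View pics/o1scene.png

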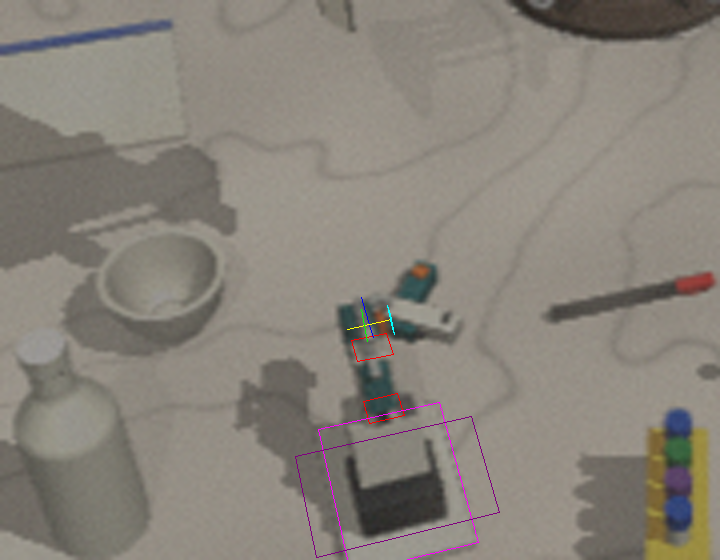

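```bash
python3 -m creep '[{"translation":[0,0,0],"rot":[0,6.7,0],"jaw":0.0918},{"translation":[0,0,0],"rot":[0,6.7,0],"jaw":0.0918},{"translation":[0,0,0],"rot":[0,6.7,0],"jaw":0.0918},{"translation":[0,0,0],"rot":[0,6.7,0],"jaw":0.0918},{"translation":[0,0,0],"rot":[0,6.7,0],"jaw":0.0918},{"translation":[-0.0298,0.0164,0.0164],"rot":[0,0,0],"jaw":0.0918},{"translation":[-0.0298,0.0164,0.0164],"rot":[0,0,0],"jaw":0.0918},{"translation":[-0.0298,0.0164,0.0164],"rot":[0,0,0],"jaw":0.0918},{"translation":[-0.0298,0.0164,0.0164],"rot":[0,0,0],"jaw":0.0918},{"translation":[-0.0298,0.0164,0.0164],"rot":[0,0,0],"jaw":0.0918},{"translation":[0,0,0],"rot":[0,0,0],"jaw":0.0918}]' 
python3 look.py w2 handset_grip button_face handset_foot slot_seat slot_mouth dock port_floor;python3 -c "
import cv2;a=cv2.imread('pics/w2.png');cv2.imwrite('pics/w2c.png',cv2.resize(a[20:240,220:480],None,fx=3,fy=2.7,interpolation=2))"
```

```text
clock: 10.35
position: [0.4051, -0.2023, 0.2356]
ee_rot: [-2.854, -0.427, -1.066]
force: [-0.6, 0.6, -0.4]
width: 0.998
10.35 [ 0.4051 -0.2023  0.2356] [-0.77 -0.44  1.32  2.43 -0.3   0.35 -0.38] F [-0.6  0.6 -0.4] w 0.0917
[[ 0.722  0.28   0.633]
 [ 0.234 -0.959  0.157]
 [ 0.651  0.035 -0.758]]
handset_grip [([356.0, 174.0], 0.81), ([299.0, 285.0], 0.64)]
button_face [([294.0, 282.0], 0.56), ([340.0, 175.0], 0.54)]
handset_foot [([349.0, 146.0], 0.97), ([285.0, 238.0], 0.69), ([344.0, 165.0], 0.62), ([359.0, 103.0], 0.57)]
slot_seat [([359.0, 127.0], 0.68), ([349.0, 143.0], 0.51)]
slot_mouth [([337.0, 256.0], 0.79), ([357.0, 99.0], 0.72), ([339.0, 173.0], 0.56)]
dock [([346.0, 165.0], 0.74)]
port_floor [([36.0, 260.0], 0.9), ([349.0, 148.0], 0.8)]
```

View pics/w2.png

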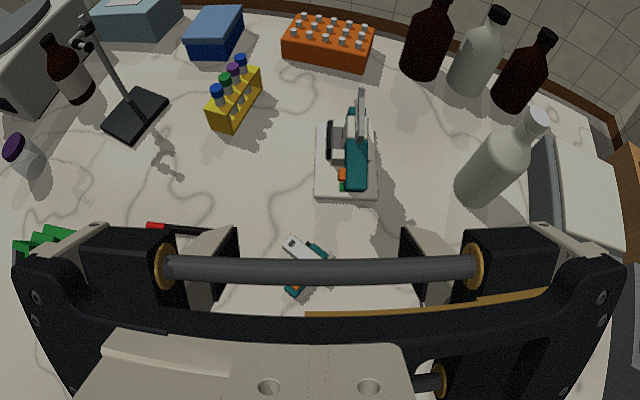

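View pics/w2c.png

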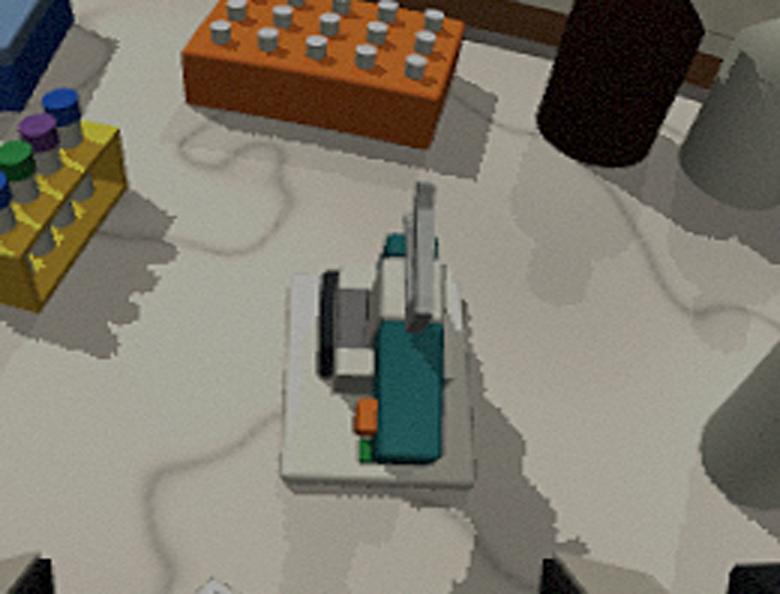

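```bash
cat > fit4.py <<'E'
from h import *
z=np.load('pics/w2.npz'); ci=dict(optics.camera_info("wrist")); ci["R"]=z["R"]; ci["t"]=z["t"]
P=lambda c:np.array([(c[0]+.5)/3+220,(c[1]+.5)/2.7+20])-.5
hp=[((-.019,-.003,.107),(420,183),0)] # unused
def res(p,full=False):
    o=np.array([p[0],p[1],0]);R=Rz(p[2])
    H=lambda q:o+[0,0,.05]+R@(Rl@np.array(q)); D=lambda q:o+R@np.array(q)
    pr=lambda X:proj(ci,X,True)[0]
    r=[]
    # base corners (top of base)
    for q,c in [((p[3]-.065,.045,p[4]),(283,477)),((p[3]-.065,-.045,p[4]),(473,481)),((p[3]+.065,.045,p[4]),(292,273))]:
        r+=list(pr(D(q))-P(c))
    # handle top rear corners, unknown end x p[5]
    for q,c in [((p[5],.012,.078),(379,458)),((p[5],-.012,.078),(440,459))]: r+=list(pr(H(q))-P(c))
    # button top outer rear / front corners
    for q,c in [((-.045,.019,.073),(358,398)),((-.059,.019,.073),(356,430))]: r+=list(pr(H(q))-P(c))
    # plate top: front end corners centre and rear end centre
    for q,c in [((.023,0,.107),(425,184)),((-.019,0,.107),(418,318))]: r+=list((pr(H(q))-P(c))*[1,.3])
    return np.array(r)
s=least_squares(res,[.6,-.19,.3,.015,.012,-.068],loss='soft_l1')
print(s.x.round(4),s.cost);print(s.fun.reshape(-1,2).round(1))
E
python3 fit4.py; python3 fit1.py wrist 2|head -1
```

```text
[ 0.606  -0.1954  0.2497  0.0107  0.0081 -0.07  ] 5.971208781426266
[[-0.9 -0.9]
 [ 0.3  0.5]
 [-0.5  0.3]
 [-1.  -0.3]
 [ 1.2  0.3]
 [-0.3 -0.5]
 [-0.   0.4]
 [-0.1  2.7]
 [ 2.3 -0.9]]
[ 0.6038444  -0.19315092  0.27795375] 36.73638783957495
```

```bash
cat >> h.py <<'E'
def toolR(yaw,tilt): # x ahead along yaw, z tilted outward by tilt(rad) from down, y = right
    x=np.array([np.cos(tilt),0,np.sin(tilt)]);z=np.array([np.sin(tilt),0,-np.cos(tilt)])
    return Rz(yaw)@np.c_[x,np.cross(z,x),z]
def delta(pos,R):
    s=arm.observe();T=Rot.from_rotvec(s["ee_rot"]).as_matrix()
    print("t_cur",(T.T@(pos-s["position"])).round(4),"t_goalaxes",(R.T@(pos-s["position"])).round(4),"rot_deg",np.degrees(Rot.from_matrix(T.T@R).as_rotvec()).round(2))
def grip(p): return dockpt(p,"handset_grip")
E
python3 - <<'E'
from h import *
p=[.605,-.1945,.26]; R=toolR(.26,np.radians(25)); print(R.round(3)); delta(grip(p)+R[:,2]*(-.105),R)
E
```

```text
[[ 0.876  0.257  0.408]
 [ 0.233 -0.966  0.109]
 [ 0.423  0.    -0.906]]
t_cur [0.0283 0.0421 0.0874] t_goalaxes [0.0526 0.042  0.0753] rot_deg [  1.1  -15.85   2.31]
```

```bash
python3 -m creep '[{"translation":[0.01,0.014,0.028],"rot":[0.4,-5.3,0.8],"jaw":0.0918},{"translation":[0.014,0.014,0.026],"rot":[0.4,-5.3,0.8],"jaw":0.0918},{"translation":[0.018,0.014,0.025],"rot":[0.4,-5.3,0.8],"jaw":0.0918},{"translation":[0,0,0],"rot":[0,0,0],"jaw":0.0918}]' 
python3 look.py w3 ;python3 fit1.py wrist 2 o3; python3 - <<'E'
from h import *
p=[.605,-.1945,.26]; R=toolR(.26,np.radians(25)); delta(grip(p)+R[:,2]*(-.105),R)
E
```

```text
clock: 11.88
position: [0.437, -0.191, 0.2407]
ee_rot: [-2.914, -0.422, -0.878]
force: [1.5, -0.4, 0.9]
width: 1.002
11.8833 [ 0.437  -0.191   0.2407] [-0.96 -0.44  1.31  2.33  0.13  0.46 -0.95] F [ 1.5 -0.4  0.9] w 0.092
[[ 0.799  0.28   0.532]
 [ 0.241 -0.96   0.144]
 [ 0.551  0.013 -0.835]]
[ 0.60376253 -0.19483122  0.23309038] 37.29111131651949
wrist handset_grip [362. 184.] [-1. -2.]
wrist button_face [344. 183.] [-0.  1.]
wrist handset_foot [357. 146.] [ 0. -3.]
wrist slot_seat [368. 132.] [0. 4.]
wrist slot_mouth [368. 103.] [-2.  2.]
wrist dock [353. 162.] [ 2. -2.]
wrist port_floor [357. 146.] [ 0. -1.]
wrist handset_grip [362. 181.] [-1. -3.]
wrist button_face [344. 180.] [1. 0.]
wrist handset_foot [357. 143.] [ 0. -0.]
wrist slot_seat [368. 129.] [2. 5.]
wrist slot_mouth [367.  99.] [1. 2.]
wrist dock [352. 159.] [-1. -3.]
wrist port_floor [357. 143.] [-3. -0.]
t_cur [0.0156 0.0478 0.067 ] t_goalaxes [0.0266 0.0471 0.0641] rot_deg [-0.15 -8.43  1.57]
```

View pics/w3.png

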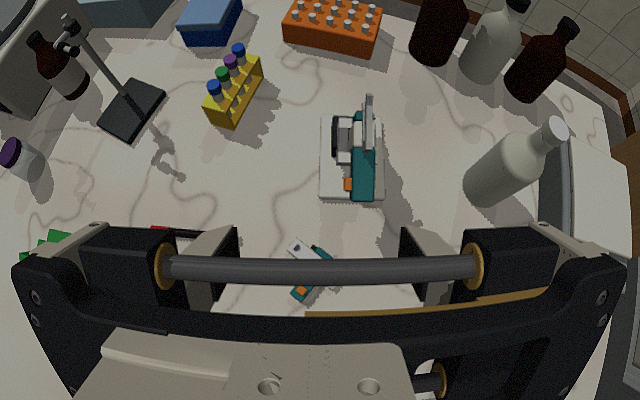

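View pics/o3wrist.png

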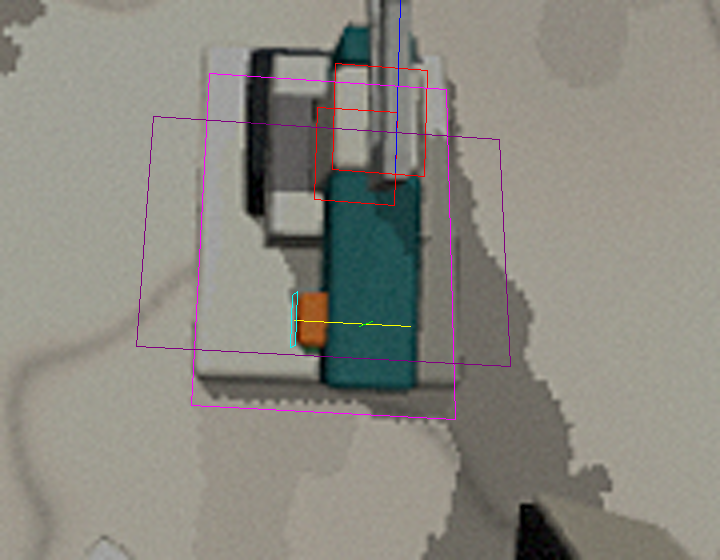

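```bash
python3 -m creep '[{"translation":[0.006,0.016,0.022],"rot":[0,-2.8,0.5],"jaw":0.0918},{"translation":[0.008,0.016,0.022],"rot":[0,-2.8,0.5],"jaw":0.0918},{"translation":[0.01,0.016,0.022],"rot":[0,-2.8,0.5],"jaw":0.0918},{"translation":[0,0,0],"rot":[0,0,0],"jaw":0.0918}]' 
python3 look.py w4; python3 - <<'E'
from h import *
p=[.604,-.195,.26]; R=toolR(.26,np.radians(25)); delta(grip(p)+R[:,2]*(-.105),R)
E
```

```text
clock: 13.12
position: [0.4566, -0.1875, 0.2456]
ee_rot: [-3.024, -0.384, -0.693]
force: [1.6, 0.3, 0.7]
width: 1.001
13.1167 [ 0.4566 -0.1875  0.2456] [-1.13 -0.44  1.32  2.24  0.43  0.63 -1.36] F [1.6 0.3 0.7] w 0.0919
[[ 0.871  0.241  0.427]
 [ 0.234 -0.97   0.07 ]
 [ 0.431  0.039 -0.902]]
t_cur [0.0027 0.0431 0.0615] t_goalaxes [0.0034 0.0456 0.0597] rot_deg [ 2.3  -0.57  0.18]
```

```bash
python3 -m creep '[{"translation":[0.015,0,-0.036],"rot":[-0.5,-6.2,0],"jaw":0.0918},{"translation":[0.012,0,-0.037],"rot":[-0.5,-6.2,0],"jaw":0.0918},{"translation":[0.008,0,-0.038],"rot":[-0.5,-6.2,0],"jaw":0.0918},{"translation":[0.004,0,-0.038],"rot":[-0.5,-6.2,0],"jaw":0.0918}]' 
python3 look.py w5;
```

```text
clock: 13.5
position: [0.4478, -0.1807, 0.3774]
ee_rot: [3.058, 0.377, 0.132]
force: [1.0, 1.2, 1.1]
width: 1.003
13.5 [ 0.4478 -0.1807  0.3774] [-1.34 -0.34  1.31  1.81  0.39  1.34 -1.43] F [1.  1.2 1.1] w 0.092
[[ 0.967  0.239  0.092]
 [ 0.244 -0.969 -0.047]
 [ 0.078  0.068 -0.995]]
```

```bash
python3 -m creep '[{"translation":[0.0235,-0.029,0],"rot":[0,0,-7.1],"jaw":0.0918},{"translation":[0.0235,-0.029,0],"rot":[0,0,-7.1],"jaw":0.0918},{"translation":[0.0245,-0.028,0],"rot":[0,0,-7.1],"jaw":0.0918},{"translation":[0.0245,-0.028,0],"rot":[0,0,-7.1],"jaw":0.0918},{"translation":[0.026,-0.027,0],"rot":[0,0,-7.1],"jaw":0.0918},{"translation":[0.027,-0.026,0],"rot":[0,0,-7.1],"jaw":0.0918},{"translation":[0.028,-0.025,0],"rot":[0,0,-7.1],"jaw":0.0918},{"translation":[0.029,-0.023,0],"rot":[0,0,-7.1],"jaw":0.0918},{"translation":[0.03,-0.021,0],"rot":[0,0,-7.1],"jaw":0.0918},{"translation":[0.03,-0.02,0],"rot":[0,0,-7.1],"jaw":0.0918}]' 
python3 look.py w6;
```

```text
clock: 14.38
position: [0.4466, 0.1764, 0.3589]
ee_rot: [2.243, 2.067, 0.068]
force: [0.9, 1.0, 0.2]
width: 1.0
14.3833 [0.4466 0.1764 0.3589] [-2.25 -0.44  1.32  1.83  0.53  1.42 -1.11] F [0.9 1.  0.2] w 0.0918
[[ 0.083  0.992  0.094]
 [ 0.996 -0.079 -0.036]
 [-0.029  0.097 -0.995]]
```

```bash
python3 -m creep '[{"translation":[0.0175,0.0355,-0.003],"rot":[0,0,0],"jaw":0.0918},{"translation":[0.0175,0.0355,-0.003],"rot":[0,0,0],"jaw":0.0918},{"translation":[0.0175,0.0355,-0.003],"rot":[0,0,0],"jaw":0.0918},{"translation":[0.0175,0.0355,-0.003],"rot":[0,0,0],"jaw":0.0918},{"translation":[0.0175,0.0355,-0.003],"rot":[0,0,0],"jaw":0.0918},{"translation":[0.0175,0.0355,-0.003],"rot":[0,0,0],"jaw":0.0918}]' 
python3 look.py w7;
```

```text
clock: 14.93
position: [0.5195, 0.1969, 0.4505]
ee_rot: [2.202, 2.028, 0.279]
force: [-0.0, 0.3, 1.5]
width: 0.999
14.9333 [0.5195 0.1969 0.4505] [-2.29 -0.44  1.32  1.62  0.6   1.48 -1.05] F [-0.   0.3  1.5] w 0.0917
[[ 0.077  0.971  0.226]
 [ 0.996 -0.085  0.026]
 [ 0.044  0.223 -0.974]]
```

```bash
cat > kin.py <<'E'
from h import *
# samples: joints, pos, R
D=[]
def add(q,p,rv=None,R=None):
    D.append((np.array(q),np.array(p),Rot.from_rotvec(rv).as_matrix() if rv is not None else np.array(R)))
add([-1.39561474,0.43520848,0.02497072,1.57407566,-0.0115883,1.13399224,-0.07509193],[0.17131324,0.60056743,0.23996223],[-4.35012558e-01,-3.11126338,2.41521345e-03])
add([-0.44,0.15,0.77,1.76,-0.11,1.27,1.64],[0.47128519,-0.15182247,0.34142105],[0.434,3.11,0.001])
add([-0.92,-0.01,1.24,1.91,-0.12,1.08,-0.88],[0.4714,-0.1501,0.3399],[-3.066,-0.486,-0.304])
add([-0.77,-0.44,1.32,2.43,-0.3,0.35,-0.38],[0.4051,-0.2023,0.2356],[-2.854,-0.427,-1.066])
add([-0.96,-0.44,1.31,2.33,0.13,0.46,-0.95],[0.437,-0.191,0.2407],[-2.914,-0.422,-0.878])
add([-1.13,-0.44,1.32,2.24,0.43,0.63,-1.36],[0.4566,-0.1875,0.2456],[-3.024,-0.384,-0.693])
add([-1.34,-0.34,1.31,1.81,0.39,1.34,-1.43],[0.4478,-0.1807,0.3774],[3.058,0.377,0.132])
add([-2.25,-0.44,1.32,1.83,0.53,1.42,-1.11],[0.4466,0.1764,0.3589],[2.243,2.067,0.068])
add([-2.29,-0.44,1.32,1.62,0.6,1.48,-1.05],[0.5195,0.1969,0.4505],[2.202,2.028,0.279])
def fk(q,P):
    # POE with axes; P: sgn-free general: axes dirs & points at zero config optimised
    sg=P["sg"]; T=np.eye(4)
    def step(R,t):
        nonlocal T; M=np.eye(4); M[:3,:3]=R; M[:3,3]=t; T=T@M
    ax=['z','y','z','y','z','y','z']; L=P["L"]
    for i in range(7):
        step(Rot.from_euler(ax[i],sg[i]*q[i]+P["off"][i]).as_matrix(),L[i])
    step(P["Rt"],P["t"])
    return T
E
cat > kfit.py <<'E'
from kin import *
import itertools
# unknown: L_i (offset applied before rotation i), off of j1 and tool yaw
def mk(v,sg,k=None):
    return dict(sg=sg,off=[v[0],v[1],v[2],v[3],v[4],v[5],0],L=[[0,0,v[6]],[v[7],0,0],[v[8],0,v[9]],[v[10],0,0],[v[11],0,v[12]],[v[13],0,0],[v[14],0,v[15]]],Rt=Rot.from_rotvec(v[16:19]).as_matrix(),t=[0,0,v[19]])
best=[]
rng=np.random.default_rng(0)
for sg in itertools.product([-1],[1,-1],[1,-1],[1,-1],[1,-1],[1,-1],[1,-1]):
    if sg[1]==-1: continue
    def res(v):
        P=mk(v,sg);r=[]
        for q,p,R in D:
            T=fk(q,P); r+=list((T[:3,3]-p)*5); r+=list((T[:3,:3]-R).ravel()*.5)
        return np.r_[r,.02*v[:6],.02*v[[7,10,13,14]],.01*(v[[9,12]]-.35)]
    for tr in range(3):
        v0=np.r_[np.zeros(6),.3,0,0,.35,0,0,.35,0,0,.1,rng.normal(0,1.5,3)*(tr>0),.15]
        s=least_squares(res,v0,max_nfev=60); best.append((s.cost,sg,s.x))
best.sort(key=lambda b:b[0])
for b in best[:6]: print(b[0],b[1],b[2].round(3))
import pickle; pickle.dump(best[:3],open('k.pkl','wb'))
E
python3 kfit.py
```

```text
0.006354891644837789 (-1, 1, -1, 1, -1, 1, -1) [-1.4000e-02  8.0000e-03 -5.2000e-02  3.4000e-02 -8.0000e-03 -3.4000e-02
  3.0200e-01  6.0000e-03 -1.0000e-02  4.7800e-01  2.2000e-02 -7.2000e-02
  4.2200e-01  4.5000e-02 -2.1000e-02 -1.7829e+01  3.4000e-02 -6.6000e-02
 -4.7610e+00  1.8149e+01]
0.006354891644840177 (-1, 1, -1, 1, -1, 1, -1) [-1.4000e-02  8.0000e-03 -5.2000e-02  3.4000e-02 -8.0000e-03 -3.4000e-02
  3.0200e-01  6.0000e-03 -1.0000e-02  4.7800e-01  2.2000e-02 -7.2000e-02
  4.2200e-01  4.5000e-02 -2.1000e-02 -3.4702e+01 -1.1000e-02  2.1000e-02
  1.5210e+00  3.5022e+01]
0.006354891644844591 (-1, 1, -1, 1, -1, 1, -1) [-1.4000e-02  8.0000e-03 -5.2000e-02  3.4000e-02 -8.0000e-03 -3.4000e-02
  3.0200e-01  6.0000e-03 -1.0000e-02  4.7800e-01  2.2000e-02 -7.2000e-02
  4.2200e-01  4.5000e-02 -2.1000e-02  7.7896e+01 -1.1000e-02  2.1000e-02
  1.5210e+00 -7.7577e+01]
0.010239877293508353 (-1, 1, -1, 1, 1, 1, -1) [-0.017  0.007 -0.049 -3.102  0.008  3.102  0.301  0.007 -0.012  0.478
  0.024  0.075 -0.421 -0.045 -0.02  -0.749 -0.01   0.021  1.522  1.069]
0.010239877293508495 (-1, 1, -1, 1, 1, 1, -1) [-1.700e-02  7.000e-03 -4.900e-02 -3.102e+00  8.000e-03  3.102e+00
  3.010e-01  7.000e-03 -1.200e-02  4.780e-01  2.400e-02  7.500e-02
 -4.210e-01 -4.500e-02 -2.000e-02 -6.701e+00  3.200e-02 -6.400e-02
 -4.760e+00  7.020e+00]
0.010310775003443979 (-1, 1, 1, 1, 1, 1, -1) [-0.015 -3.133  0.051  0.036  0.008  3.105  0.302  0.007  0.011 -0.478
 -0.022  0.073 -0.422 -0.045 -0.021  2.943  0.032 -0.066 -4.761 -2.623]
```

```bash
cat > sim.py <<'E'
from kin import *
def mk(v): return dict(sg=(-1,1,-1,1,-1,1,-1),off=[0]*7,L=[[0,0,v[0]],[0,0,0],[0,0,v[1]],[v[2],0,0],[v[3],0,v[4]],[0,0,0],[v[7],0,0]],Rt=Rz(v[5]),t=[0,0,v[6]])
def res(v):
    P=mk(v);r=[]
    for q,p,R in D:
        T=fk(q,P); r+=list((T[:3,3]-p)*5); r+=list((T[:3,:3]-R).ravel()*.5)
    return r
s_=least_squares(res,[.3,.478,0,0,.422,1.52,.32,0]); PP=mk(s_.x)
lo=np.array([-2.62,-.44,-1.27,.08,-1.32,.12,-2.74]);hi=np.array([2.62,2.09,1.32,2.57,4.46,2,2.74])
def err(T,Td): return np.r_[Td[:3,3]-T[:3,3],Rot.from_matrix(Td[:3,:3]@T[:3,:3].T).as_rotvec()]
def jac(q):
    T=fk(q,PP);J=np.zeros((6,7))
    for i in range(7):
        d=np.zeros(7);d[i]=1e-5;J[:,i]=err(T,fk(q+d,PP))/1e-5
    return J
def ik(q,Td,n=30,lam=.02):
    for _ in range(n):
        e=err(fk(q,PP),Td)
        if np.abs(e).max()<1e-5: break
        J=jac(q); q=np.clip(q+J.T@np.linalg.solve(J@J.T+lam**2*np.eye(6),e),lo,hi)
    return q
def run(q,rows,T=None,show=True,lam=.02):
    T=fk(q,PP) if T is None else T.copy()
    for t,r in rows:
        T[:3,3]+=T[:3,:3]@np.array(t); T[:3,:3]=T[:3,:3]@Rot.from_rotvec(np.radians(r)).as_matrix()
        q=ik(q,T,lam=lam)
    if show: print(q.round(2),"perr",np.linalg.norm(fk(q,PP)[:3,3]-T[:3,3]).round(4), T[:3,3].round(3))
    return q,T
E
python3 - <<'E'
from sim import *
print(s_.x.round(4),s_.cost)
for q,p,R in D: T=fk(q,PP); print((T[:3,3]-p).round(3), np.degrees(Rot.from_matrix(T[:3,:3].T@R).magnitude()).round(1))
q=D[0][0]; q,T=run(q,[((-.0247,-.032,-.005),(0,0,0))]*20); print("true",D[1][0])
q,T=run(q,[((0,0,0),(0,0,7.1))]*20+[((0,0,0),(0,0,4))]+[((0,0,0),(0,6.7,0))]*2); print("true",D[2][0])
q,T=run(q,[((0,0,0),(0,6.7,0))]*5+[((-.0298,.0164,.0164),(0,0,0))]*5); print("true",D[3][0])
E
```

```text
[ 0.2137  0.5451  0.028  -0.044   0.4132  1.5718  0.3327 -0.0051] 0.09932531565694491
[-0.047  0.04  -0.012] 0.1
[ 0.019  0.037 -0.003] 0.7
[ 0.002  0.029 -0.001] 0.6
[ 0.006 -0.005 -0.001] 0.1
[0.004 0.007 0.002] 0.5
[-0.001  0.007  0.002] 0.2
[-0.01   0.013  0.006] 0.2
[-0.014  0.     0.006] 0.2
[-0.024 -0.009  0.001] 0.1
[-0.67  0.    0.93  1.91  0.    1.23  1.55] perr 0.0 [ 0.424 -0.111  0.329]
true [-0.44  0.15  0.77  1.76 -0.11  1.27  1.64]
[-0.69 -0.19  0.89  2.05  0.04  1.01 -1.07] perr 0.0 [ 0.424 -0.111  0.329]
true [-0.92 -0.01  1.24  1.91 -0.12  1.08 -0.88]
[-1.02 -0.44  1.32  2.57 -1.13  0.17  0.62] perr 0.1397 [ 0.409 -0.202  0.164]
true [-0.77 -0.44  1.32  2.43 -0.3   0.35 -0.38]
```

```bash
python3 - <<'E'
import re
s=open('sim.py').read()
a=s.index("def mk"); b=s.index("def res")
s=s[:a]+"""def mk(v):
    v=np.asarray(v); L=v[:21].reshape(7,3)
    return dict(sg=(-1,1,-1,1,-1,1,-1),off=[0]*7,L=L,Rt=Rz(np.pi/2),t=v[21:24])
"""+s[b:]
s=s.replace("    return r\ns_=","    return np.r_[r,.03*(v-v0_)]\nv0_=np.zeros(24);v0_[2]=.3;v0_[8]=.45;v0_[14]=.42;v0_[23]=.32\ns_=").replace("[.3,.478,0,0,.422,1.52,.32,0]","v0_")
open('sim.py','w').write(s)
E
cat > t1.py <<'E'
from sim import *
print(s_.x.round(3).reshape(-1,3),s_.cost)
for q,p,R in D: T=fk(q,PP); print((T[:3,3]-p).round(3))
q=D[0][0]; q,T=run(q,[((-.0247,-.032,-.005),(0,0,0))]*20); print("true",D[1][0])
q,T=run(q,[((0,0,0),(0,0,7.1))]*20+[((0,0,0),(0,0,4))]+[((0,0,0),(0,6.7,0))]*2); print("true",D[2][0])
q,T=run(q,[((0,0,0),(0,6.7,0))]*5+[((-.0298,.0164,.0164),(0,0,0))]*5); print("true",D[3][0])
E
python3 t1.py
```

```text
[[ 0.003 -0.002  0.286]
 [ 0.005 -0.017 -0.014]
 [-0.004 -0.017  0.502]
 [ 0.003 -0.006  0.052]
 [ 0.006 -0.006  0.421]
 [-0.003 -0.003  0.001]
 [-0.001 -0.003  0.017]
 [-0.003  0.001  0.337]] 0.0007181398188939451
[0. 0. 0.]
[ 0.    -0.     0.001]
[-0.001  0.001 -0.002]
[-0.    -0.002 -0.   ]
[0.001 0.004 0.001]
[-0.001 -0.001 -0.   ]
[ 0.002 -0.002  0.001]
[0.001 0.    0.001]
[-0.001  0.    -0.001]
[-0.44  0.15  0.77  1.76 -0.11  1.27  1.65] perr 0.0 [ 0.471 -0.15   0.341]
true [-0.44  0.15  0.77  1.76 -0.11  1.27  1.64]
[-1.01 -0.1   1.27  1.93 -0.04  1.05 -0.97] perr 0.0 [ 0.471 -0.15   0.341]
true [-0.92 -0.01  1.24  1.91 -0.12  1.08 -0.88]
[-1.18 -0.44  1.32  2.5  -0.48  0.13  0.08] perr 0.2065 [ 0.456 -0.241  0.177]
true [-0.77 -0.44  1.32  2.43 -0.3   0.35 -0.38]
```

```bash
cat > plan.py <<'E'
from sim import *
import time,sys
p=[.604,-.195,.26]
def M(pos,R):
    T=np.eye(4);T[:3,:3]=R;T[:3,3]=pos;return T
def go(q,T,Tg):
    d=np.linalg.norm(Tg[:3,3]-T[:3,3]);rv=Rot.from_matrix(T[:3,:3].T@Tg[:3,:3]).as_rotvec();n=int(max(np.ceil(d/.075),np.ceil(np.linalg.norm(rv)/np.radians(14)),1))
    R0=T[:3,:3];p0=T[:3,3];pe=0
    for k in range(1,n+1):
        Tk=M(p0+(Tg[:3,3]-p0)*k/n,R0@Rot.from_rotvec(rv*k/n).as_matrix())
        q=ik(q,Tk,n=8); pe=max(pe,np.linalg.norm(fk(q,PP)[:3,3]-Tk[:3,3]))
    return q,Tk,2*n,pe
if __name__=="__main__":
    rng=np.random.default_rng(int(sys.argv[1])); t0=time.time()
    q0=arm.observe()["joints"]; T0=fk(q0,PP)
    Rg=toolR(.26,np.radians(25)); G=M(grip(p)+Rg[:,2]*(-.08),Rg)
    out=[]
    while time.time()-t0<150:
        k=rng.integers(1,4); W=[]
        for i in range(k):
            az=rng.uniform(-.6,1.3);r=rng.uniform(.4,.8); W.append((az,r,rng.uniform(.33,.55),rng.uniform(-1.5,4),rng.choice([0,0,.3])))
        q,T=q0,T0;n=0;pes=[]
        for az,r,z,y,ti in W:
            q,T,m,pe=go(q,T,M([r*np.cos(az),r*np.sin(az),z],toolR(y,ti)));n+=m;pes.append(pe)
        if pes[-1]>.01: continue
        q,T,m,pe=go(q,T,G);n+=m
        if pe>.005: continue
        mar=np.minimum(q-lo,hi-q).min()
        out.append((mar-n*.003,mar,n,[np.round(w,2).tolist() for w in W],q.round(2),np.round(pes,3)))
    out.sort(key=lambda o:-o[0])
    for o in out[:4]: print(o)
E
for i in 1 2 3 4; do python3 plan.py $i > pl$i.txt 2>&1 & done; wait; cat pl?.txt; nproc
```

```text
this script no longer has the robot
Exception ignored in: <_io.TextIOWrapper mode='rw' encoding='UTF-8'>
Traceback (most recent call last):
BrokenPipeError: [Errno 32] Broken pipe
this script no longer has the robot
Exception ignored in: <_io.TextIOWrapper mode='rw' encoding='UTF-8'>
Traceback (most recent call last):
BrokenPipeError: [Errno 32] Broken pipe
(np.float64(0.27103516311583886), np.float64(0.4210351631158389), 50, [[0.82, 0.62, 0.49, 0.07, 0.3], [-0.5, 0.73, 0.42, -1.29, 0.3]], array([ 0.16,  0.28,  0.42,  2.15, -0.85,  0.58, -0.08]), array([0.26 , 0.007]))
(np.float64(0.25887905309209003), np.float64(0.41487905309209006), 52, [[0.34, 0.58, 0.38, -1.25, 0.0], [-0.25, 0.74, 0.4, 0.81, 0.0]], array([ 0.05,  0.3 ,  0.56,  2.16, -0.91,  0.62, -0.01]), array([0.271, 0.   ]))
(np.float64(0.21181448337050712), np.float64(0.3378144833705071), 42, [[-0.56, 0.46, 0.49, -1.5, 0.3]], array([-0.09,  0.33,  0.75,  2.16, -0.98,  0.68,  0.07]), array([0.001]))
(np.float64(0.1932427613980545), np.float64(0.4032427613980545), 70, [[-0.01, 0.7, 0.34, -1.39, 0.3], [-0.47, 0.53, 0.49, -1.33, 0.0], [0.53, 0.74, 0.45, -0.15, 0.0]], array([ 0.03,  0.3 ,  0.59,  2.16, -0.92,  0.63, -0.  ]), array([0.599, 0.   , 0.   ]))
this script no longer has the robot
Exception ignored in: <_io.TextIOWrapper mode='rw' encoding='UTF-8'>
Traceback (most recent call last):
BrokenPipeError: [Errno 32] Broken pipe
4
```

```bash
cat > legs.py <<'E'
from plan import *
def rows(T,Tg):
    d=np.linalg.norm(Tg[:3,3]-T[:3,3]);rv=Rot.from_matrix(T[:3,:3].T@Tg[:3,:3]).as_rotvec();n=int(max(np.ceil(d/.040),np.ceil(np.linalg.norm(rv)/np.radians(7.1)),1))
    st=Rot.from_rotvec(rv/n).as_matrix();R=T[:3,:3]
    for k in range(n):
        print((R.T@(Tg[:3,3]-T[:3,3])/n).round(4).tolist(),np.degrees(rv/n).round(2).tolist()); R=R@st
E
python3 - <<'E'
from legs import *
s=arm.observe();T=M(s["position"],Rot.from_rotvec(s["ee_rot"]).as_matrix())
W=M([.242,.331,.54],toolR(-1.18,0)); rows(T,W)
q,_,n,pe=go(s["joints"],fk(s["joints"],PP),W); print(q.round(2),n,pe)
E
```

```text
[0.0052, -0.0119, -0.0066] [0.03, -0.84, 6.9]
[0.0037, -0.0125, -0.0067] [0.03, -0.84, 6.9]
[0.002, -0.0128, -0.0067] [0.03, -0.84, 6.9]
[0.0004, -0.013, -0.0067] [0.03, -0.84, 6.9]
[-0.0013, -0.0129, -0.0067] [0.03, -0.84, 6.9]
[-0.0029, -0.0127, -0.0067] [0.03, -0.84, 6.9]
[-0.0045, -0.0122, -0.0066] [0.03, -0.84, 6.9]
[-0.0061, -0.0116, -0.0065] [0.03, -0.84, 6.9]
[-0.0075, -0.0108, -0.0064] [0.03, -0.84, 6.9]
[-0.0088, -0.0098, -0.0063] [0.03, -0.84, 6.9]
[-0.01, -0.0087, -0.0061] [0.03, -0.84, 6.9]
[-0.0111, -0.0074, -0.006] [0.03, -0.84, 6.9]
[-0.012, -0.006, -0.0058] [0.03, -0.84, 6.9]
[-0.0127, -0.0045, -0.0056] [0.03, -0.84, 6.9]
[-0.0132, -0.0029, -0.0054] [0.03, -0.84, 6.9]
[-0.0136, -0.0013, -0.0052] [0.03, -0.84, 6.9]
[-0.0137, 0.0003, -0.005] [0.03, -0.84, 6.9]
[-0.0136, 0.002, -0.0048] [0.03, -0.84, 6.9]
[-0.0134, 0.0036, -0.0046] [0.03, -0.84, 6.9]
[-0.0129, 0.0052, -0.0045] [0.03, -0.84, 6.9]
[-0.0123, 0.0067, -0.0043] [0.03, -0.84, 6.9]
[-0.0114, 0.0081, -0.0041] [0.03, -0.84, 6.9]
[-1.29 -0.03  0.22  1.44  0.01  1.74 -2.74] 22 0.0047544126975719025
```

```bash
python3 -m creep '[{"translation":[0.005,-0.012,-0.0067],"rot":[0,-0.84,6.9],"jaw":0.0918},{"translation":[0.0037,-0.0125,-0.0067],"rot":[0,-0.84,6.9],"jaw":0.0918},{"translation":[0.002,-0.0128,-0.0067],"rot":[0,-0.84,6.9],"jaw":0.0918},{"translation":[0.0004,-0.013,-0.0067],"rot":[0,-0.84,6.9],"jaw":0.0918},{"translation":[-0.0013,-0.013,-0.0067],"rot":[0,-0.84,6.9],"jaw":0.0918},{"translation":[-0.003,-0.0127,-0.0067],"rot":[0,-0.84,6.9],"jaw":0.0918},{"translation":[-0.0045,-0.0122,-0.0066],"rot":[0,-0.84,6.9],"jaw":0.0918},{"translation":[-0.006,-0.0116,-0.0065],"rot":[0,-0.84,6.9],"jaw":0.0918},{"translation":[-0.0075,-0.0108,-0.0064],"rot":[0,-0.84,6.9],"jaw":0.0918},{"translation":[-0.0088,-0.0098,-0.0063],"rot":[0,-0.84,6.9],"jaw":0.0918},{"translation":[-0.01,-0.0087,-0.0061],"rot":[0,-0.84,6.9],"jaw":0.0918},{"translation":[-0.011,-0.0074,-0.006],"rot":[0,-0.84,6.9],"jaw":0.0918}]'
python3 -m creep '[{"translation":[-0.012,-0.006,-0.0058],"rot":[0,-0.84,6.9],"jaw":0.0918},{"translation":[-0.0127,-0.0045,-0.0056],"rot":[0,-0.84,6.9],"jaw":0.0918},{"translation":[-0.0132,-0.003,-0.0054],"rot":[0,-0.84,6.9],"jaw":0.0918},{"translation":[-0.0136,-0.0013,-0.0052],"rot":[0,-0.84,6.9],"jaw":0.0918},{"translation":[-0.0137,0.0003,-0.005],"rot":[0,-0.84,6.9],"jaw":0.0918},{"translation":[-0.0136,0.002,-0.0048],"rot":[0,-0.84,6.9],"jaw":0.0918},{"translation":[-0.0134,0.0036,-0.0046],"rot":[0,-0.84,6.9],"jaw":0.0918},{"translation":[-0.013,0.0052,-0.0045],"rot":[0,-0.84,6.9],"jaw":0.0918},{"translation":[-0.0123,0.0067,-0.0043],"rot":[0,-0.84,6.9],"jaw":0.0918},{"translation":[-0.0114,0.0081,-0.0041],"rot":[0,-0.84,6.9],"jaw":0.0918}]'
python3 - <<'E'
from legs import *
s=arm.observe();print(s["joints"].round(2));T=M(s["position"],Rot.from_rotvec(s["ee_rot"]).as_matrix()); print(T.round(3))
Rg=toolR(.26,np.radians(25)); G=M(grip(p)+Rg[:,2]*(-.08),Rg); rows(T,G)
q,_,n,pe=go(s["joints"],fk(s["joints"],PP),G); print(q.round(2),n,pe)
E
```

```text
clock: 15.98
position: [0.3662, 0.2704, 0.4972]
ee_rot: [3.049, 0.033, 0.166]
force: [-0.6, 0.3, 0.2]
width: 1.001
clock: 16.82
position: [0.4366, 0.3077, 0.5303]
ee_rot: [2.674, -1.371, -0.156]
force: [-0.0, 0.1, -0.3]
width: 1.005
[-1.37  0.5   1.32  1.14 -0.46  2.   -2.74]
[[ 0.581 -0.799 -0.152  0.437]
 [-0.813 -0.578 -0.07   0.308]
 [-0.032  0.165 -0.986  0.53 ]
 [ 0.     0.     0.     1.   ]]
[0.0283, 0.0113, 0.0225] [1.31, 1.71, -3.92]
[0.0268, 0.0137, 0.0231] [1.31, 1.71, -3.92]
[0.0251, 0.016, 0.0235] [1.31, 1.71, -3.92]
[0.0232, 0.0182, 0.0238] [1.31, 1.71, -3.92]
[0.0212, 0.0202, 0.0241] [1.31, 1.71, -3.92]
[0.019, 0.0222, 0.0242] [1.31, 1.71, -3.92]
[0.0167, 0.0239, 0.0242] [1.31, 1.71, -3.92]
[0.0143, 0.0255, 0.0241] [1.31, 1.71, -3.92]
[0.0118, 0.027, 0.0239] [1.31, 1.71, -3.92]
[0.0092, 0.0282, 0.0235] [1.31, 1.71, -3.92]
[0.0065, 0.0293, 0.0231] [1.31, 1.71, -3.92]
[0.0038, 0.0302, 0.0226] [1.31, 1.71, -3.92]
[0.001, 0.0309, 0.022] [1.31, 1.71, -3.92]
[-0.0018, 0.0313, 0.0213] [1.31, 1.71, -3.92]
[-0.0045, 0.0316, 0.0204] [1.31, 1.71, -3.92]
[-0.0073, 0.0316, 0.0195] [1.31, 1.71, -3.92]
[-0.01, 0.0315, 0.0186] [1.31, 1.71, -3.92]
[-1.47 -0.44  1.32  2.28  0.77  0.53 -1.57] 18 0.1815081534269473
```

```bash
python3 - <<'E'
s=open('plan.py').read()
s=s.replace("p0=T[:3,3];pe=0","p0=T[:3,3];pe=0;global HIT;HIT=0").replace("q=ik(q,Tk,n=8);","q=ik(q,Tk,n=8);HIT+=(np.minimum(q-lo,hi-q).min()<.01);")
s=s.replace("n+=m;pes.append(pe)","n+=m;pes.append(pe);hits+=HIT").replace("n=0;pes=[]","n=0;pes=[];hits=0").replace("mar-n*.003","mar-n*.003-hits*.03").replace("[np.round(w,2)","hits,[np.round(w,2)")
s=s.replace("out[:4]","out[:2]")
open('plan.py','w').write(s)
E
python3 -c "
from h import *
np.save('q0.npy',arm.observe()['joints'])"
export NOROB=1; for i in 1 2 3 4; do python3 plan.py $i > pl$i.txt 2>&1 & done; wait; cat pl?.txt
```

```text
(np.float64(0.0224559993387453), np.float64(0.1304559993387453), 26, np.int64(1), [[-0.0, 0.69, 0.34, -1.3, 0.0]], [[0.05, 0.3, 0.57, 2.16, -0.91, 0.62, -0.01], [0.14, 0.46, 0.41, 2.16, -1.19, 0.51, 0.23], [0.0, 0.28, 0.6, 2.13, -0.85, 0.65, -0.09], [-1.2, 0.24, 0.75, 1.98, -0.1, 0.87, -2.15], [-1.11, 0.36, 0.68, 2.08, -0.22, 0.68, -2.05], [-0.99, 0.43, 0.65, 1.96, -0.28, 0.73, -1.94]], array([0.]))
(np.float64(0.022336768906443594), np.float64(0.0943367689064436), 24, np.int64(0), [[0.11, 0.75, 0.4, 0.28, 0.0]], [[-0.01, 0.31, 0.65, 2.16, -0.94, 0.64, 0.02], [0.08, 0.48, 0.49, 2.16, -1.23, 0.54, 0.26], [-0.05, 0.29, 0.68, 2.13, -0.88, 0.67, -0.06], [-1.3, 0.27, 0.89, 1.98, -0.17, 0.88, -2.08], [-1.2, 0.39, 0.8, 2.08, -0.31, 0.69, -1.96], [-1.06, 0.46, 0.76, 1.96, -0.36, 0.74, -1.86]], array([0.]))
(np.float64(0.11250596730960123), np.float64(0.19650596730960124), 28, np.int64(0), [[0.3, 0.67, 0.46, -0.65, 0.3], [-0.05, 0.76, 0.34, -1.17, 0.3]], [[0.14, 0.29, 0.44, 2.15, -0.85, 0.59, -0.07], [0.23, 0.45, 0.29, 2.15, -1.12, 0.46, 0.17], [0.1, 0.26, 0.48, 2.12, -0.8, 0.62, -0.14], [-1.
[... 1491 characters left out ...]
0]], [[0.03, 0.3, 0.59, 2.16, -0.92, 0.63, -0.0], [0.12, 0.47, 0.44, 2.16, -1.2, 0.52, 0.24], [-0.01, 0.28, 0.62, 2.13, -0.86, 0.65, -0.08], [-1.22, 0.25, 0.79, 1.98, -0.12, 0.88, -2.13], [-1.14, 0.37, 0.72, 2.08, -0.24, 0.68, -2.03], [-1.0, 0.44, 0.68, 1.96, -0.3, 0.73, -1.92]], array([0.]))
(np.float64(0.037556556680432396), np.float64(0.1035565566804324), 22, np.int64(0), [[0.32, 0.68, 0.35, -1.0, 0.0]], [[0.0, 0.31, 0.62, 2.16, -0.93, 0.64, 0.01], [0.1, 0.47, 0.47, 2.16, -1.22, 0.54, 0.25], [-0.04, 0.28, 0.66, 2.13, -0.87, 0.66, -0.07], [-1.27, 0.26, 0.85, 1.98, -0.15, 0.88, -2.1], [-1.17, 0.38, 0.77, 2.08, -0.28, 0.69, -1.99], [-1.04, 0.45, 0.73, 1.96, -0.33, 0.74, -1.88]], array([0.]))
```

```bash
python3 - <<'E'
from legs import *
s=arm.observe();T=M(s["position"],Rot.from_rotvec(s["ee_rot"]).as_matrix())
W=M([.706,-.071,.36],toolR(-.51,0)); rows(T,W)
q,_,n,pe=go(s["joints"],fk(s["joints"],PP),W); print(q.round(2),n,pe)
Rg=toolR(.26,np.radians(25)); G=M(grip(p)+Rg[:,2]*(-.08),Rg); rows(W,G);q,_,n,pe=go(q,W,G); print(q.round(2),n,pe)
E
```

```text
[0.0361, -0.0019, 0.0118] [0.69, 0.3, -1.92]
[0.0361, -0.0005, 0.012] [0.69, 0.3, -1.92]
[0.0361, 0.0008, 0.0122] [0.69, 0.3, -1.92]
[0.0359, 0.0022, 0.0124] [0.69, 0.3, -1.92]
[0.0358, 0.0035, 0.0125] [0.69, 0.3, -1.92]
[0.0356, 0.0049, 0.0127] [0.69, 0.3, -1.92]
[0.0353, 0.0062, 0.0128] [0.69, 0.3, -1.92]
[0.035, 0.0076, 0.0129] [0.69, 0.3, -1.92]
[0.0347, 0.0089, 0.013] [0.69, 0.3, -1.92]
[0.0343, 0.0102, 0.013] [0.69, 0.3, -1.92]
[0.0339, 0.0115, 0.0131] [0.69, 0.3, -1.92]
[0.0334, 0.0128, 0.0131] [0.69, 0.3, -1.92]
[0.0329, 0.0141, 0.0131] [0.69, 0.3, -1.92]
[-0.46  0.66  0.99  1.17 -0.54  1.57 -1.67] 14 7.028721474922974e-07
[-0.0128, 0.0287, 0.0238] [1.2, 2.97, -5.43]
[-0.0167, 0.0278, 0.0225] [1.2, 2.97, -5.43]
[-0.0204, 0.0265, 0.021] [1.2, 2.97, -5.43]
[-0.0238, 0.0248, 0.0193] [1.2, 2.97, -5.43]
[-0.027, 0.0228, 0.0175] [1.2, 2.97, -5.43]
[-0.0299, 0.0204, 0.0155] [1.2, 2.97, -5.43]
[-0.0325, 0.0178, 0.0135] [1.2, 2.97, -5.43]
[-0.0347, 0.0149, 0.0114] [1.2, 2.97, -5.43]
[ 0.03  0.3   0.59  2.16 -0.92  0.63 -0.  ] 10 7.103686898744163e-06
```

```bash
python3 -m creep '[{"translation":[0.036,-0.002,0.0118],"rot":[0.69,0.3,-1.92],"jaw":0.0918},{"translation":[0.036,-0.0005,0.012],"rot":[0.69,0.3,-1.92],"jaw":0.0918},{"translation":[0.036,0.0008,0.0122],"rot":[0.69,0.3,-1.92],"jaw":0.0918},{"translation":[0.036,0.0022,0.0124],"rot":[0.69,0.3,-1.92],"jaw":0.0918},{"translation":[0.0358,0.0035,0.0125],"rot":[0.69,0.3,-1.92],"jaw":0.0918},{"translation":[0.0356,0.005,0.0127],"rot":[0.69,0.3,-1.92],"jaw":0.0918},{"translation":[0.0353,0.0062,0.0128],"rot":[0.69,0.3,-1.92],"jaw":0.0918},{"translation":[0.035,0.0076,0.013],"rot":[0.69,0.3,-1.92],"jaw":0.0918},{"translation":[0.0347,0.009,0.013],"rot":[0.69,0.3,-1.92],"jaw":0.0918},{"translation":[0.0343,0.0102,0.013],"rot":[0.69,0.3,-1.92],"jaw":0.0918},{"translation":[0.034,0.0115,0.013],"rot":[0.69,0.3,-1.92],"jaw":0.0918},{"translation":[0.0334,0.0128,0.013],"rot":[0.69,0.3,-1.92],"jaw":0.0918}]'
python3 - <<'E'
from legs import *
s=arm.observe();print(s["joints"].round(2));T=M(s["position"],Rot.from_rotvec(s["ee_rot"]).as_matrix()); print(T.round(3))
Rg=toolR(.26,np.radians(25)); G=M(grip(p)+Rg[:,2]*(-.115),Rg); rows(T,G)
q,_,n,pe=go(s["joints"],T,G); print(q.round(2),n,pe)
E
```

```text
clock: 17.82
position: [0.6812, -0.047, 0.3729]
ee_rot: [3.018, -0.841, -0.014]
force: [0.5, 0.8, 0.8]
width: 0.996
[-0.54  0.62  1.02  1.23 -0.51  1.57 -1.72]
[[ 0.856 -0.517 -0.011  0.681]
 [-0.517 -0.856 -0.006 -0.047]
 [-0.006  0.011 -1.     0.373]
 [ 0.     0.     0.     1.   ]]
[-0.0088, 0.0311, 0.0219] [1.31, 3.03, -5.65]
[-0.0129, 0.0306, 0.0206] [1.31, 3.03, -5.65]
[-0.0169, 0.0295, 0.0191] [1.31, 3.03, -5.65]
[-0.0208, 0.0281, 0.0175] [1.31, 3.03, -5.65]
[-0.0243, 0.0263, 0.0157] [1.31, 3.03, -5.65]
[-0.0276, 0.024, 0.0137] [1.31, 3.03, -5.65]
[-0.0305, 0.0215, 0.0117] [1.31, 3.03, -5.65]
[-0.033, 0.0186, 0.0095] [1.31, 3.03, -5.65]
[-0.06  0.24  0.72  2.15 -0.83  0.69 -0.07] 10 8.77519302254918e-06
```

Matches the model now. Continue to the pre-grasp.

```bash
python3 -m creep '[{"translation":[-0.0088,0.031,0.022],"rot":[1.31,3.03,-5.65],"jaw":0.0918},{"translation":[-0.0129,0.0306,0.0206],"rot":[1.31,3.03,-5.65],"jaw":0.0918},{"translation":[-0.017,0.0295,0.019],"rot":[1.31,3.03,-5.65],"jaw":0.0918},{"translation":[-0.0208,0.028,0.0175],"rot":[1.31,3.03,-5.65],"jaw":0.0918},{"translation":[-0.0243,0.0263,0.0157],"rot":[1.31,3.03,-5.65],"jaw":0.0918},{"translation":[-0.0276,0.024,0.0137],"rot":[1.31,3.03,-5.65],"jaw":0.0918},{"translation":[-0.0305,0.0215,0.0117],"rot":[1.31,3.03,-5.65],"jaw":0.0918},{"translation":[-0.033,0.0186,0.0095],"rot":[1.31,3.03,-5.65],"jaw":0.0918},{"translation":[0,0,0],"rot":[0,0,0],"jaw":0.0918},{"translation":[0,0,0],"rot":[0,0,0],"jaw":0.0918}]'
python3 look.py w8; python3 fit1.py wrist 1 o8|head -1;  python3 - <<'E'
from legs import *
Rg=toolR(.26,np.radians(25)); delta(grip(p)+Rg[:,2]*(-.075),Rg)
E
```

```text
clock: 18.65
position: [0.5102, -0.2009, 0.2238]
ee_rot: [-3.024, -0.227, -0.576]
force: [0.4, 1.1, 0.8]
width: 0.999
18.65 [ 0.5102 -0.2009  0.2238] [-0.24  0.22  0.8   2.09 -0.66  0.71 -0.43] F [0.4 1.1 0.8] w 0.0917
[[ 0.92   0.154  0.361]
 [ 0.134 -0.988  0.081]
 [ 0.369 -0.026 -0.929]]
[ 0.60379771 -0.19312823  0.27455551] 22.255114651728885
t_cur [-0.0314  0.0234  0.0516] t_goalaxes [-0.0364  0.0209  0.0493] rot_deg [ 0.92  3.22 -5.64]
```

View pics/w8.png

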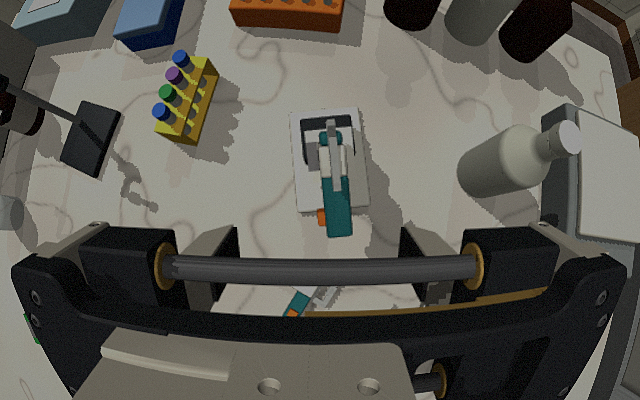

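View pics/o8wrist.png

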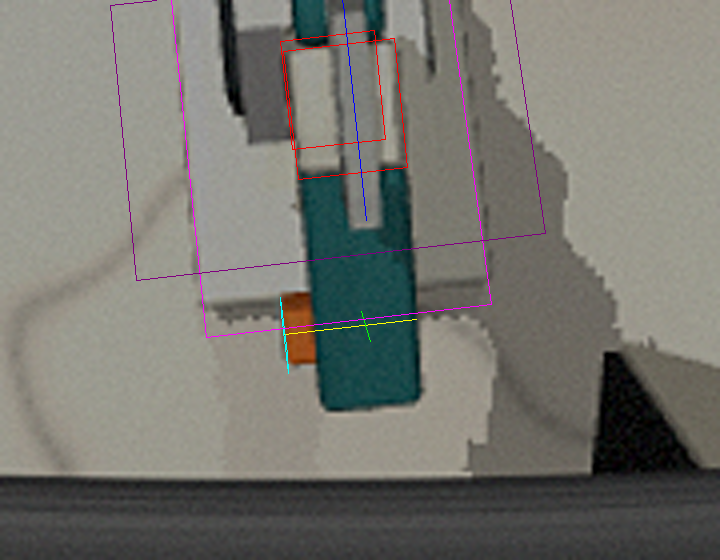

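```bash
sed -i 's/^p=\[.*/p=[.6038,-.1932,.27]/' plan.py; python3 - <<'E'
from legs import *
s=arm.observe();T=M(s["position"],Rot.from_rotvec(s["ee_rot"]).as_matrix())
Rg=toolR(.27,np.radians(25)); G=M(grip(p)+Rg[:,2]*(-.06),Rg); rows(T,G); delta(G[:3,3],Rg)
q,_,n,pe=go(s["joints"],T,G); print(q.round(2),n,pe)
G=M(grip(p)+Rg[:,2]*(.005),Rg);q,_,n,pe=go(q,_,G); print(q.round(2),n,pe)
E
```

```text
[-0.0152, 0.0111, 0.0333] [0.57, 1.61, -3.08]
[-0.0167, 0.0106, 0.0328] [0.57, 1.61, -3.08]
t_cur [-0.0304  0.0222  0.0667] t_goalaxes [-0.0364  0.02    0.0644] rot_deg [ 1.15  3.21 -6.16]
[ 0.01  0.35  0.61  2.16 -1.01  0.62  0.09] 4 6.253377803348909e-07
[ 0.08  0.48  0.49  2.16 -1.22  0.55  0.27] 2 8.112187142699044e-07
```

```bash
python3 -m creep '[{"translation":[-0.01,0.0074,0.022],"rot":[0.4,1.1,-2.05],"jaw":0.07},{"translation":[-0.0105,0.0072,0.022],"rot":[0.4,1.1,-2.05],"jaw":0.07},{"translation":[-0.011,0.007,0.022],"rot":[0.4,1.1,-2.05],"jaw":0.07},{"translation":[0,0,0],"rot":[0,0,0],"jaw":0.07},{"translation":[0,0,0],"rot":[0,0,0],"jaw":0.07}]'
python3 look.py w9; python3 - <<'E'
from legs import *
Rg=toolR(.27,np.radians(25)); delta(grip(p)+Rg[:,2]*(.005),Rg)
E
python3 -c "
import cv2;a=cv2.imread('pics/w9.png');cv2.imwrite('pics/w9c.png',cv2.resize(a[130:290,230:430],None,fx=4,fy=3.7,interpolation=2))"
```

```text
clock: 19.57
position: [0.5123, -0.2194, 0.1505]
ee_rot: [-2.984, -0.395, -0.659]
force: [-0.1, 0.7, -0.8]
width: 0.764
19.5667 [ 0.5123 -0.2194  0.1505] [ 0.02  0.35  0.61  2.17 -1.01  0.62  0.09] F [-0.1  0.7 -0.8] w 0.0701
[[ 0.876  0.261  0.406]
 [ 0.235 -0.965  0.113]
 [ 0.421 -0.004 -0.907]]
t_cur [-0.0005 -0.0007  0.0655] t_goalaxes [-0.0005 -0.0007  0.0655] rot_deg [-0.03 -0.02 -0.3 ]
```

View pics/w9c.png

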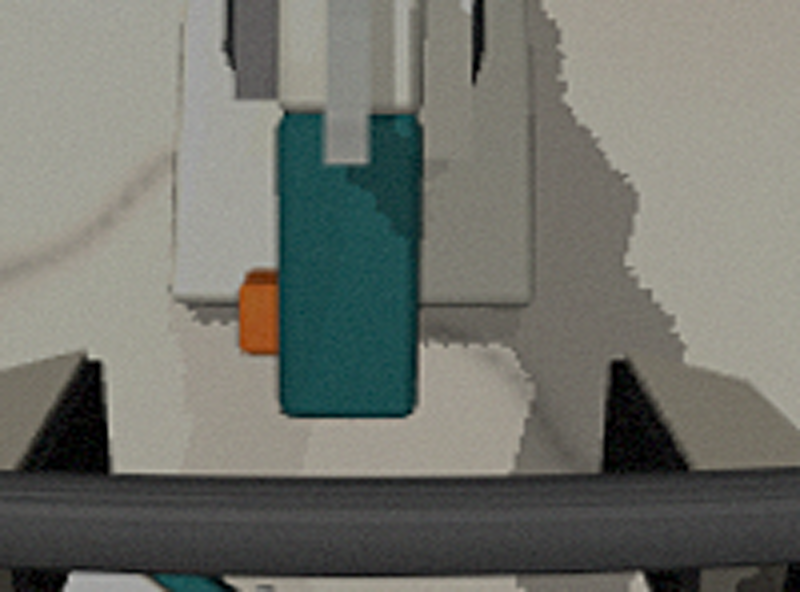

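```bash
python3 -m creep '[{"translation":[0,-0.0005,0.022],"rot":[0,0,0],"jaw":0.06},{"translation":[0,-0.0005,0.022],"rot":[0,0,0],"jaw":0.06},{"translation":[-0.0005,0,0.0215],"rot":[0,0,0],"jaw":0.06},{"translation":[0,0,0],"rot":[0,0,0],"jaw":0.055},{"translation":[0,0,0],"rot":[0,0,0],"jaw":0.05}]' 8
python3 look.py w10; python3 - <<'E'
from legs import *
Rg=toolR(.27,np.radians(25)); delta(grip(p)+Rg[:,2]*(.005),Rg)
E
python3 -c "
import cv2;a=cv2.imread('pics/w10.png');cv2.imwrite('pics/w10c.png',cv2.resize(a[150:310,220:420],None,fx=4,fy=3.7,interpolation=2))"
```

```text
clock: 20.03
position: [0.5403, -0.2093, 0.0928]
ee_rot: [-2.982, -0.404, -0.663]
force: [0.1, 0.2, -0.4]
width: 0.576
20.0333 [ 0.5403 -0.2093  0.0928] [ 0.08  0.47  0.49  2.17 -1.23  0.55  0.27] F [ 0.1  0.2 -0.4] w 0.0528
[[ 0.873  0.267  0.408]
 [ 0.241 -0.964  0.115]
 [ 0.424 -0.002 -0.906]]
t_cur [-0.0014  0.0007  0.0007] t_goalaxes [-0.0014  0.0007  0.0007] rot_deg [-0.02 -0.14 -0.05]
```

View pics/w10c.png

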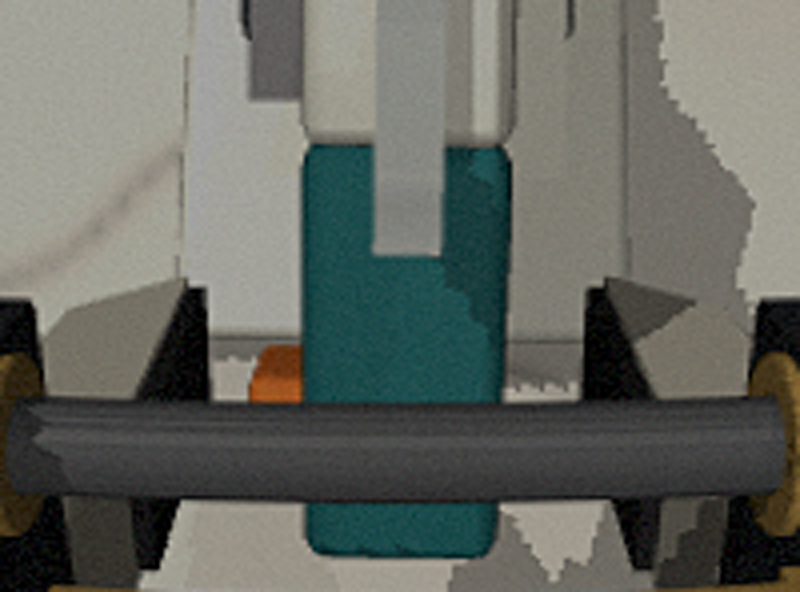

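```bash
python3 -m creep '[{"translation":[-0.0007,0.0007,0],"rot":[0,0,0],"jaw":0.044},{"translation":[0,0,0],"rot":[0,0,0],"jaw":0.036},{"translation":[0,0,0],"rot":[0,0,0],"jaw":0.03},{"translation":[0,0,0],"rot":[0,0,0],"jaw":0.024},{"translation":[0,0,0],"rot":[0,0,0],"jaw":0.02},{"translation":[0,0,0],"rot":[0,0,0],"jaw":0.02}]' 14
python3 look.py w11
python3 -c "
import cv2;a=cv2.imread('pics/w11.png');cv2.imwrite('pics/w11c.png',cv2.resize(a[150:310,220:420],None,fx=4,fy=3.7,interpolation=2))"
```

```text
clock: 20.58
position: [0.539, -0.2115, 0.0919]
ee_rot: [-2.983, -0.403, -0.664]
force: [-2.5, -0.1, 3.3]
width: 0.261
20.5833 [ 0.539  -0.2115  0.0919] [ 0.09  0.47  0.49  2.17 -1.23  0.55  0.28] F [-2.5 -0.1  3.3] w 0.0239
[[ 0.873  0.265  0.409]
 [ 0.24  -0.964  0.113]
 [ 0.424 -0.001 -0.905]]
```

View pics/w11c.png

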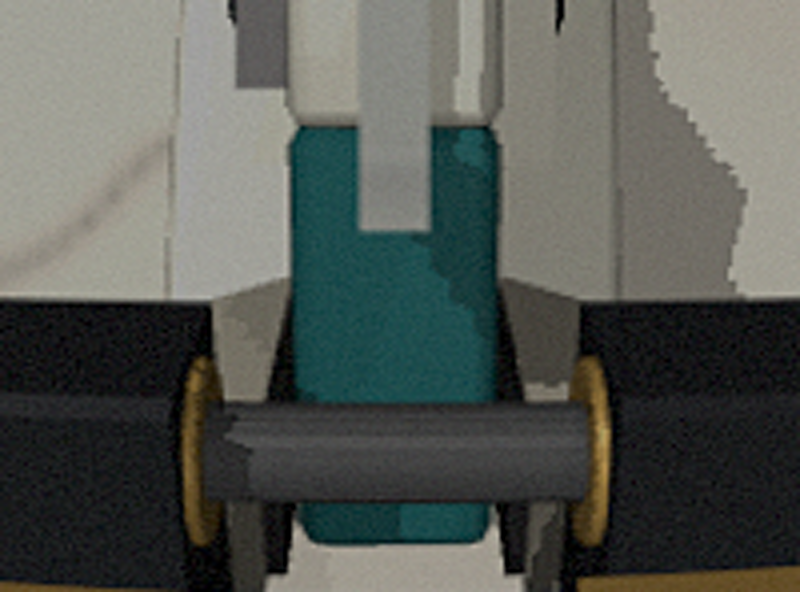

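```bash
python3 -m creep '[{"translation":[0,0,0],"rot":[0,0,0],"jaw":0.018},{"translation":[0.0005,0,-0.004],"rot":[0,0,0],"jaw":0.018},{"translation":[0.0011,0,-0.008],"rot":[0,0,0],"jaw":0.018},{"translation":[0.0011,0,-0.008],"rot":[0,0,0],"jaw":0.018}]' 35
python3 -c "
from h import *
s=arm.observe();print(s['force'],s['width']*.0918)"
```

```text
clock: 20.97
position: [0.5328, -0.2128, 0.1106]
ee_rot: [-2.983, -0.403, -0.661]
force: [0.1, -0.0, -1.6]
width: 0.26
[ 0.05346254 -0.00277982 -1.55733984] 0.02391141711518944
```

```bash
python3 -m creep '[{"translation":[0.0018,0,-0.013],"rot":[0,0,0],"jaw":0.018},{"translation":[0.0018,0,-0.013],"rot":[0,0,0],"jaw":0.018},{"translation":[0.0027,0,-0.02],"rot":[0,0,0],"jaw":0.018},{"translation":[0.0041,0,-0.03],"rot":[0,0,0],"jaw":0.018},{"translation":[0.0041,0,-0.03],"rot":[0,0,0],"jaw":0.018},{"translation":[0.0041,0,-0.03],"rot":[0,0,0],"jaw":0.018},{"translation":[0,0,0],"rot":[0,0,0],"jaw":0.018}]' 35
python3 look.py w12 slot_seat slot_mouth stand post_top
```

```text
clock: 21.55
position: [0.494, -0.2267, 0.2467]
ee_rot: [-2.985, -0.4, -0.673]
force: [0.6, -0.9, -0.9]
width: 0.258
21.55 [ 0.494  -0.2267  0.2467] [-0.12  0.17  0.76  2.09 -0.69  0.75 -0.21] F [ 0.6 -0.9 -0.9] w 0.0236
[[ 0.871  0.263  0.414]
 [ 0.239 -0.965  0.11 ]
 [ 0.429  0.003 -0.904]]
slot_seat [([320.0, 164.0], 0.89), ([291.0, 287.0], 0.47)]
slot_mouth [([317.0, 83.0], 0.83)]
stand [([100.0, 126.0], 0.77)]
post_top [([14.0, 41.0], 0.83)]
```

View pics/w12.png

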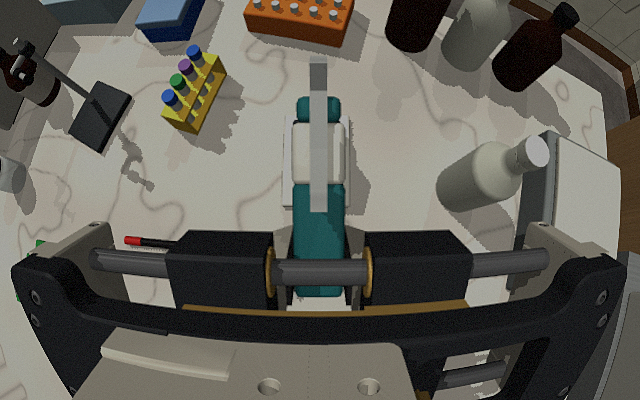

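```bash
cat > hand.py <<'E'
from legs import *
# handset in tool at grasp
Tg=M([.539,-.2115,.0919],Rot.from_rotvec([-2.983,-.403,-.664]).as_matrix())
Hd=M([p[0],p[1],.05],Rz(p[2])@Rl)
X=np.linalg.inv(Tg)@Hd   # handset pose in tool
try: X=np.load("X.npy")
except Exception: pass
def Tnow():
    s=arm.observe(); return M(s["position"],Rot.from_rotvec(s["ee_rot"]).as_matrix()),s
ST=np.array([.5815,.1874,-.1693,.1854])
try: ST=np.load("ST.npy")
except Exception: pass
def Hgoal(dx,dy,seatz,yawoff=0):
    R=Rz(ST[2]+yawoff); seat=np.array([ST[0],ST[1],seatz])+Rz(ST[2])@np.array([dx,dy,0])
    return M(seat-R@np.array(HP["slot_seat"]),R)
def tool_for(H): return H@np.linalg.inv(X)
def handset_overlay(im,ci,H,f,x0,y0,wrist=True):
    def line(pts,c):
        P=np.array([(H@np.r_[q,1])[:3] for q in pts]);u=(proj(ci,P,wrist)-[x0,y0]+.5)*f
        cv2.polylines(im,[u.round().astype(int).reshape(-1,1,2)],False,c,1)
    for y in (.003,-.003): line([(-.019,y,.107),(.023,y,.107),(.035,y,.1)],(255,0,0))
    line([(-.014,-.012,.078),(.014,-.012,.078),(.014,.012,.078),(-.014,.012,.078),(-.014,-.012,.078)],(0,0,255))
    line([(-.07,-.012,.078),(-.014,-.012,.078)],(0,255,0));line([(-.07,-.012,.078),(-.07,.012,.078),(-.014,.012,.078)],(0,255,0))
E
python3 - <<'E'
from hand import *
T,s=Tnow(); print(X.round(4)); H=T@X; print("handset z",H[:3,2].round(3),"foot",H[:3,3].round(3))
ci=optics.camera_info("wrist"); im=cv2.imread("pics/w12.png"); c=cv2.resize(im[40:220,220:420],None,fx=4,fy=4,interpolation=2)[:600].copy()
handset_overlay(c,ci,H,4,220,40); cv2.imwrite("pics/h12.png",c)
G=tool_for(Hgoal(-.085,0,ST[3]+.015)); q,_,n,pe=go(s["joints"],T,G); print(G.round(3),q.round(2),n,pe); rows(T,G)
E
```

```text
[[ 9.904e-01 -1.500e-03  1.377e-01  4.320e-02]
 [-1.400e-03 -1.000e+00 -5.000e-04 -4.000e-04]
 [ 1.377e-01  3.000e-04 -9.904e-01  6.650e-02]
 [ 0.000e+00  0.000e+00  0.000e+00  1.000e+00]]
handset z [-0.282 -0.08   0.956] foot [ 0.558 -0.205  0.198]
[[ 0.976 -0.17   0.136  0.449]
 [-0.168 -0.985 -0.023  0.21 ]
 [ 0.138 -0.001 -0.991  0.166]
 [ 0.     0.     0.     1.   ]] [-1.09  0.28  0.59  2.1  -0.1   0.7  -2.2 ] 12 8.699516830237611e-06
[0.0029, -0.0357, 0.0082] [-0.61, -1.4, 2.02]
[0.0018, -0.0359, 0.0078] [-0.61, -1.4, 2.02]
[0.0007, -0.036, 0.0074] [-0.61, -1.4, 2.02]
[-0.0004, -0.0361, 0.007] [-0.61, -1.4, 2.02]
[-0.0015, -0.0361, 0.0067] [-0.61, -1.4, 2.02]
[-0.0026, -0.0361, 0.0063] [-0.61, -1.4, 2.02]
[-0.0037, -0.0361, 0.006] [-0.61, -1.4, 2.02]
[-0.0049, -0.036, 0.0057] [-0.61, -1.4, 2.02]
[-0.006, -0.0359, 0.0055] [-0.61, -1.4, 2.02]
[-0.0071, -0.0357, 0.0053] [-0.61, -1.4, 2.02]
[-0.0083, -0.0355, 0.0051] [-0.61, -1.4, 2.02]
[-0.0094, -0.0352, 0.0049] [-0.61, -1.4, 2.02]
```

View pics/h12.png

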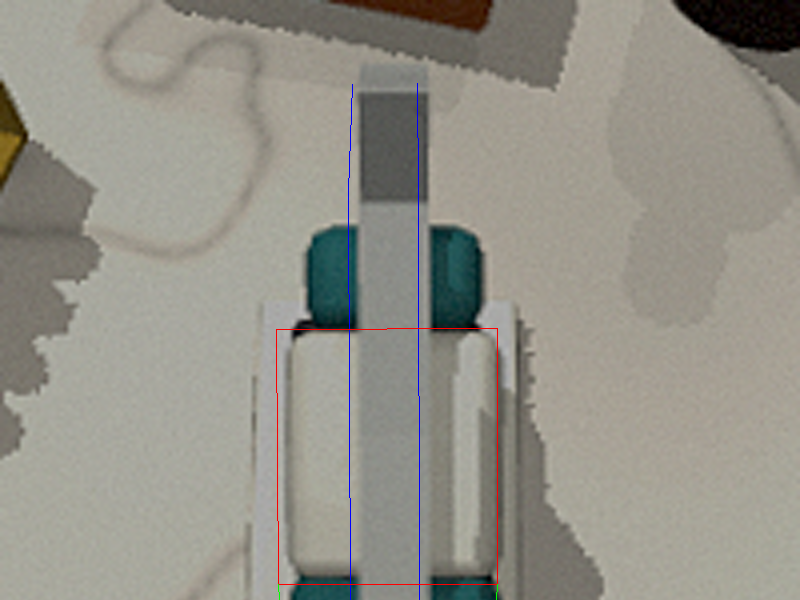

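```bash
python3 -m creep '[{"translation":[0.003,-0.0357,0.0042],"rot":[-0.61,-1.4,2.02],"jaw":0.018},{"translation":[0.0018,-0.036,0.0058],"rot":[-0.61,-1.4,2.02],"jaw":0.018},{"translation":[0.0007,-0.036,0.0074],"rot":[-0.61,-1.4,2.02],"jaw":0.018},{"translation":[-0.0004,-0.036,0.007],"rot":[-0.61,-1.4,2.02],"jaw":0.018},{"translation":[-0.0015,-0.036,0.0067],"rot":[-0.61,-1.4,2.02],"jaw":0.018},{"translation":[-0.0026,-0.036,0.0063],"rot":[-0.61,-1.4,2.02],"jaw":0.018},{"translation":[-0.0037,-0.036,0.006],"rot":[-0.61,-1.4,2.02],"jaw":0.018},{"translation":[-0.005,-0.036,0.0057],"rot":[-0.61,-1.4,2.02],"jaw":0.018},{"translation":[-0.006,-0.036,0.0055],"rot":[-0.61,-1.4,2.02],"jaw":0.018},{"translation":[-0.007,-0.0357,0.0053],"rot":[-0.61,-1.4,2.02],"jaw":0.018},{"translation":[-0.0083,-0.0355,0.005],"rot":[-0.61,-1.4,2.02],"jaw":0.018},{"translation":[-0.0094,-0.0352,0.005],"rot":[-0.61,-1.4,2.02],"jaw":0.018}]'
python3 -m creep '[{"translation":[0,0,0],"rot":[0,0,0],"jaw":0.018}]'
python3 look.py w13 slot_seat slot_mouth stand post_top
python3 - <<'E'
from hand import *
X[1,3]=.0003; np.save("X.npy",X)
T,s=Tnow(); G=tool_for(Hgoal(-.085,0,ST[3]+.015)); delta(G[:3,3],G[:3,:3])
E
```

```text
clock: 22.8
position: [0.4409, 0.1664, 0.1775]
ee_rot: [3.119, -0.203, 0.248]
force: [1.2, -0.4, -1.0]
width: 0.262
clock: 22.88
position: [0.4409, 0.1722, 0.1769]
ee_rot: [3.122, -0.19, 0.248]
force: [0.9, -0.3, -1.8]
width: 0.26
22.8833 [0.4409 0.1722 0.1769] [-0.99  0.19  0.51  2.16 -0.01  0.68 -2.18] F [ 0.9 -0.3 -1.8] w 0.0238
[[ 0.98  -0.121  0.157]
 [-0.12  -0.993 -0.014]
 [ 0.158 -0.005 -0.987]]
slot_seat [([316.0, 162.0], 0.96), ([588.0, 173.0], 0.83)]
slot_mouth [([316.0, 85.0], 0.75), ([590.0, 152.0], 0.69)]
stand [([292.0, 78.0], 0.73)]
post_top []
t_cur [-0.0007 -0.0477  0.0124] t_goalaxes [-0.0023 -0.0478  0.0119] rot_deg [-0.61 -1.28  2.28]
```

View pics/w13.png

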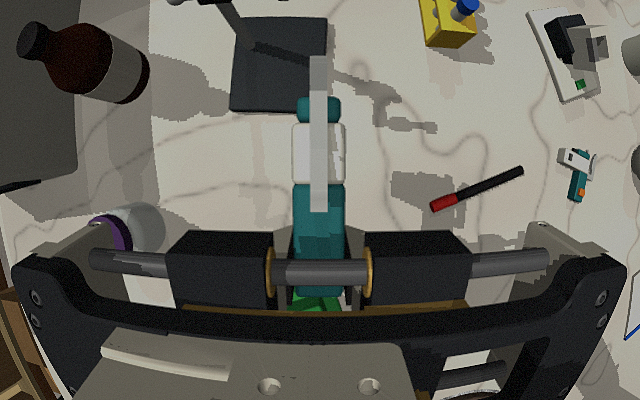

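```bash
python3 -m creep '[{"translation":[0.005,-0.016,-0.033],"rot":[-0.2,-0.4,0.76],"jaw":0.018},{"translation":[0.005,-0.016,-0.033],"rot":[-0.2,-0.4,0.76],"jaw":0.018},{"translation":[0.005,-0.016,-0.033],"rot":[-0.2,-0.4,0.76],"jaw":0.018},{"translation":[0,0,0],"rot":[0,0,0],"jaw":0.018},{"translation":[0,0,0],"rot":[0,0,0],"jaw":0.018}]'
python3 look.py w14 slot_seat slot_mouth stand post_top
python3 -c "
from hand import *
T,s=Tnow(); G=tool_for(Hgoal(-.085,0,ST[3]+.015)); delta(G[:3,3],G[:3,:3])
import cv2;a=cv2.imread('pics/w14.png');cv2.imwrite('pics/w14c.png',cv2.resize(a[0:150,220:420],None,fx=4,fy=4,interpolation=2))"
```

```text
clock: 23.55
position: [0.4498, 0.2117, 0.2809]
ee_rot: [3.115, -0.265, 0.223]
force: [-0.6, -1.0, -2.1]
width: 0.262
23.55 [0.4498 0.2117 0.2809] [-1.08  0.11  0.52  1.94  0.04  0.99 -2.33] F [-0.6 -1.  -2.1] w 0.024
[[ 0.976 -0.169  0.141]
 [-0.168 -0.986 -0.019]
 [ 0.142 -0.005 -0.99 ]]
slot_seat [([317.0, 164.0], 0.94), ([559.0, 158.0], 0.66)]
slot_mouth [([317.0, 85.0], 0.86), ([562.0, 140.0], 0.8)]
stand [([320.0, 93.0], 0.83)]
post_top [([261.0, 1.0], 0.69)]
t_cur [-0.014  -0.0004  0.1109] t_goalaxes [-0.0139 -0.0004  0.1109] rot_deg [ 0.02 -0.04  0.01]
```

View pics/w14c.png

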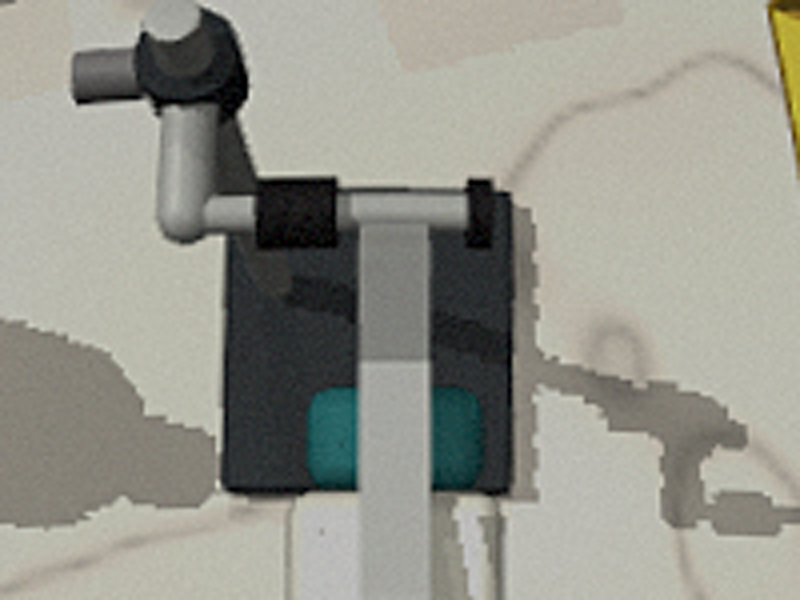

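```bash
cat > fit5.py <<'E'
from hand import *
cs=optics.camera_info("scene"); ct=optics.camera_info("top"); z=np.load("pics/w14.npz"); cw=dict(optics.camera_info("wrist")); cw["R"]=z["R"];cw["t"]=z["t"]
S=lambda c:np.array(c)/6+[350,190]; Tt=lambda c:np.array(c)/6+[205,125]; Wp=lambda c:np.array(c)/4+[220,0]
ob=[]
add=lambda q,ci,u,w,fw=1:ob.append((q,ci,np.array(u),w,fw))
for y,a,b,c in [(.013,(218,220),(300,128),(338,212)),(-.013,(285,228),(244,124),(467,210))]:
    add(("pin",y),ct,Tt(a),False);add(("pin",y),cs,S(b),False);add(("pin",y),cw,Wp(c),True)
add(("pt",),cw,Wp((173,19)),True,.7)
for k,c in [(3,(222,487)),(2,(512,491)),(1,(512,190))]: add(("b",k),cw,Wp(c),True,.7)
for k,(a,b) in enumerate(zip([(210,148),(418,182),(382,410),(168,374)],[(357,515),(143,493),(153,308),(352,325)])):
    add(("b",k),ct,Tt(a),False,.4); add(("b",k),cs,S(b),False,.4)
def pt(p,q):
    if q[0]=="pin": l=[0,q[1],p[3]]
    elif q[0]=="pt": l=[.034,.044,.215]
    else:
        a,b=[(1,1),(1,-1),(-1,-1),(-1,1)][q[1]]; l=[a*.055+p[4],b*.05+p[5],.014]
    return np.array([p[0],p[1],0])+Rz(p[2])@np.array(l)
def res(p): return np.concatenate([(proj(ci,pt(p,q),w)[0]-u)*f for q,ci,u,w,f in ob])
s=least_squares(res,[.58,.187,-.17,.185,.01,.01],loss='soft_l1'); print(s.x.round(4),s.cost)
for o,r in zip(ob,s.fun.reshape(-1,2)): print(o[0],"w" if o[3] else ("t" if o[1] is ct else "s"),r.round(1))
for nm,sel in [("w only",lambda o:o[3]),("ts only",lambda o:not o[3])]:
    o2=[o for o in ob if sel(o)]
    r=least_squares(lambda p:np.concatenate([(proj(ci,pt(p,q),w)[0]-u)*f for q,ci,u,w,f in o2]),s.x,loss='soft_l1'); print(nm,r.x.round(4))
ST=s.x[:4]; np.save("ST.npy",ST)
E
python3 fit5.py
```

```text
[ 0.581   0.1859 -0.1753  0.1874  0.0148  0.0113] 5.221816669689522
('pin', 0.013) t [ 0.3 -0.6]
('pin', 0.013) s [-0.6 -0.3]
('pin', 0.013) w [-0.  0.]
('pin', -0.013) t [-0.3 -0.2]
('pin', -0.013) s [-1.1 -0.5]
('pin', -0.013) w [-0.   0.7]
('pt',) w [-0.5 -1.2]
('b', 3) w [-0.5  0.7]
('b', 2) w [0.5 0. ]
('b', 1) w [ 0.2 -1. ]
('b', 0) t [-0.3 -0.8]
('b', 0) s [-0.1 -1.1]
('b', 1) t [ 0.  -0.7]
('b', 1) s [-0.2 -1. ]
('b', 2) t [-0.4 -0.4]
('b', 2) s [-0.3 -0.7]
('b', 3) t [-0.5 -0.4]
('b', 3) s [-0.  -0.6]
w only [ 0.5794  0.1861 -0.1812  0.1928  0.0164  0.0116]
ts only [ 0.5807  0.1873 -0.1653  0.1851  0.016   0.0092]
```

```bash
python3 - <<'E'
from hand import *
T,s=Tnow()
G=tool_for(Hgoal(-.08,0,.158)); delta(G[:3,3],G[:3,:3]); q,T,n,pe=go(s["joints"],T,G);print(q.round(2),pe)
G2=tool_for(Hgoal(-.012,0,.158)); print((G[:3,:3].T@(G2[:3,3]-G[:3,3])).round(4)); q,T,n,pe=go(q,T,G2);print(q.round(2),pe)
print("up in tool",(G[:3,:3].T@[0,0,1]).round(4))
E
```

```text
t_cur [-0.0151  0.0003  0.1535] t_goalaxes [-0.015   0.0004  0.1536] rot_deg [-0.03 -0.04  0.35]
[-0.98  0.35  0.47  2.13 -0.12  0.6  -2.2 ] 1.4497363922166947e-07
[ 0.0674 -0.0001  0.0094]
[-0.85  0.43  0.45  2.   -0.17  0.64 -2.07] 2.4454567373304415e-07
up in tool [ 1.377e-01 -5.000e-04 -9.905e-01]
```

```bash
python3 -m creep '[{"translation":[-0.004,0,0.0384],"rot":[0,0,0.09],"jaw":0.018},{"translation":[-0.004,0,0.0384],"rot":[0,0,0.09],"jaw":0.018},{"translation":[-0.0035,0,0.0384],"rot":[0,0,0.09],"jaw":0.018},{"translation":[-0.0035,0.0003,0.0384],"rot":[0,0,0.08],"jaw":0.018},{"translation":[0,0,0],"rot":[0,0,0],"jaw":0.018},{"translation":[0,0,0],"rot":[0,0,0],"jaw":0.018}]'
python3 - <<'E'
from hand import *
T,s=Tnow();print(s["force"])
G=tool_for(Hgoal(-.012,0,.158)); delta(G[:3,3],G[:3,:3])
cv2.imwrite("pics/s15.png",cv2.resize(optics.get_image("scene")[170:290,320:480,::-1],None,fx=5,fy=5,interpolation=2))
E
```

```text
clock: 24.3
position: [0.4539, 0.2088, 0.1238]
ee_rot: [3.108, -0.275, 0.213]
force: [0.3, 1.0, -0.8]
width: 0.257
[ 0.31322607  0.957169   -0.8249768 ]
t_cur [ 0.0676 -0.0001  0.0092] t_goalaxes [ 0.0676 -0.0001  0.0093] rot_deg [0.14 0.06 0.02]
```

View pics/s15.png

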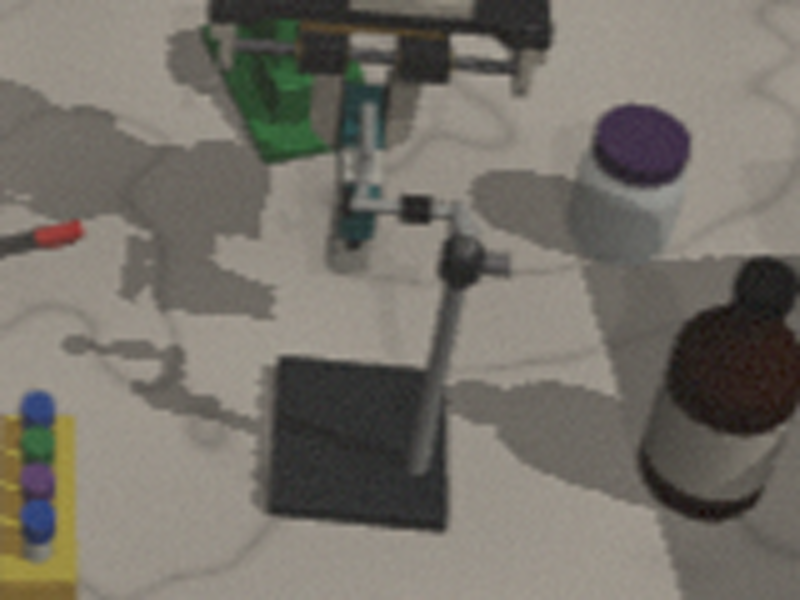

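```bash
python3 -m creep '[{"translation":[0.017,0,0.0023],"rot":[0,0,0],"jaw":0.018},{"translation":[0.017,0,0.0023],"rot":[0,0,0],"jaw":0.018},{"translation":[0.017,0,0.0023],"rot":[0,0,0],"jaw":0.018},{"translation":[0.0165,0,0.0023],"rot":[0.1,0,0],"jaw":0.018},{"translation":[0,0,0],"rot":[0,0,0],"jaw":0.018},{"translation":[0,0,0],"rot":[0,0,0],"jaw":0.018}]'
python3 look.py w16
python3 - <<'E'
from hand import *
T,s=Tnow();print(s["force"]); H=T@X; print("seat",(H@np.r_[HP["slot_seat"],1])[:3])
im=cv2.imread("pics/w16.png"); c=cv2.resize(im[0:150,220:420],None,fx=4,fy=4,interpolation=2); cv2.imwrite("pics/w16c.png",c)
E
```

```text
clock: 24.85
position: [0.5241, 0.1989, 0.1283]
ee_rot: [3.116, -0.276, 0.225]
force: [-1.1, -0.2, -2.2]
width: 0.259
24.85 [0.5241 0.1989 0.1283] [-0.85  0.41  0.45  2.   -0.16  0.65 -2.07] F [-1.1 -0.2 -2.2] w 0.0238
[[ 0.974 -0.175  0.142]
 [-0.174 -0.984 -0.018]
 [ 0.143 -0.007 -0.99 ]]
[ 0.26269966  0.31912968 -2.50183984]
seat [0.57098283 0.19011031 0.16198022]
```

View pics/w16c.png

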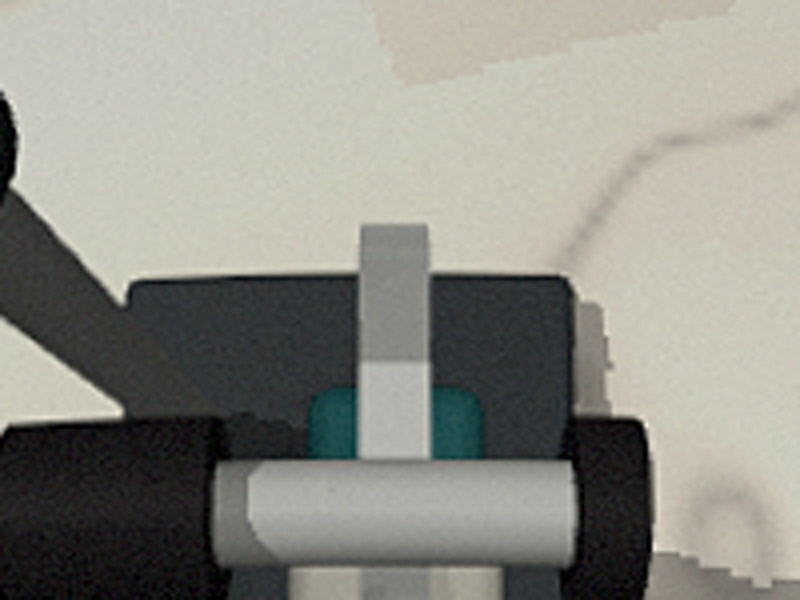

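```bash
python3 -m creep '[{"translation":[0.0002,0,-0.0015],"rot":[0,0,0],"jaw":0.018},{"translation":[0.0002,0,-0.0015],"rot":[0,0,0],"jaw":0.018},{"translation":[0,0,0],"rot":[0,0,0],"jaw":0.018}]'; python3 -m creep '[{"translation":[0.0001,0,-0.001],"rot":[0,0,0],"jaw":0.018},{"translation":[0.0001,0,-0.001],"rot":[0,0,0],"jaw":0.018},{"translation":[0,0,0],"rot":[0,0,0],"jaw":0.018}]'
```

```text
clock: 25.15
position: [0.522, 0.1993, 0.1294]
ee_rot: [3.115, -0.272, 0.221]
force: [0.6, 0.8, -2.2]
width: 0.261
clock: 25.4
position: [0.5221, 0.1989, 0.1308]
ee_rot: [3.114, -0.273, 0.22]
force: [1.0, 0.5, -1.8]
width: 0.261
```

```bash
for i in 1 2 3; do :; done; python3 -m creep '[{"translation":[0.0002,0,-0.001],"rot":[0,0,0],"jaw":0.018},{"translation":[0.0001,0,-0.001],"rot":[0,0,0],"jaw":0.018},{"translation":[0,0,0],"rot":[0,0,0],"jaw":0.018}]'; python3 -m creep '[{"translation":[0.0001,0,-0.001],"rot":[0,0,0],"jaw":0.018},{"translation":[0,0,0],"rot":[0,0,0],"jaw":0.018}]'; python3 -m creep '[{"translation":[0.0001,0,-0.001],"rot":[0,0,0],"jaw":0.018},{"translation":[0,0,0],"rot":[0,0,0],"jaw":0.018}]'
```

```text
clock: 25.65
position: [0.5223, 0.1987, 0.1327]
ee_rot: [3.114, -0.274, 0.22]
force: [-0.1, 0.1, -1.9]
width: 0.258
clock: 25.82
position: [0.5222, 0.1987, 0.1337]
ee_rot: [3.114, -0.274, 0.22]
force: [-0.1, -0.2, -2.6]
width: 0.259
clock: 25.98
position: [0.5222, 0.1987, 0.1347]
ee_rot: [3.114, -0.274, 0.22]
force: [-0.6, 0.1, -1.9]
width: 0.262
```

```bash
for i in 1; do python3 -m creep '[{"translation":[0.0001,0,-0.001],"rot":[0,0,0],"jaw":0.018},{"translation":[0,0,0],"rot":[0,0,0],"jaw":0.018}]'; done;  python3 -m creep '[{"translation":[0.0001,0,-0.001],"rot":[0,0,0],"jaw":0.018},{"translation":[0,0,0],"rot":[0,0,0],"jaw":0.018}]';  python3 -m creep '[{"translation":[0.0001,0,-0.001],"rot":[0,0,0],"jaw":0.018},{"translation":[0,0,0],"rot":[0,0,0],"jaw":0.018}]'
```

```text
clock: 26.15
position: [0.5222, 0.1987, 0.1358]
ee_rot: [3.114, -0.274, 0.22]
force: [-0.5, 1.1, -1.5]
width: 0.259
clock: 26.32
position: [0.5221, 0.1987, 0.1368]
ee_rot: [3.114, -0.274, 0.22]
force: [0.4, 0.2, -1.5]
width: 0.264
clock: 26.48
position: [0.522, 0.1988, 0.1377]
ee_rot: [3.114, -0.274, 0.22]
force: [0.5, -0.3, -1.5]
width: 0.262
```

```bash
python3 -m creep '[{"translation":[0.0001,0,-0.001],"rot":[0,0,0],"jaw":0.018},{"translation":[0,0,0],"rot":[0,0,0],"jaw":0.018}]';  python3 -m creep '[{"translation":[0.0001,0,-0.001],"rot":[0,0,0],"jaw":0.018},{"translation":[0,0,0],"rot":[0,0,0],"jaw":0.018}]';  python3 -m creep '[{"translation":[0.0001,0,-0.001],"rot":[0,0,0],"jaw":0.018},{"translation":[0,0,0],"rot":[0,0,0],"jaw":0.018}]'
python3 look.py w17; python3 -c "
import cv2
im=cv2.imread('pics/w17.png'); c=cv2.resize(im[0:150,220:420],None,fx=4,fy=4,interpolation=2); cv2.imwrite('pics/w17c.png',c)"
```

```text
clock: 26.65
position: [0.5216, 0.1987, 0.1384]
ee_rot: [3.114, -0.273, 0.219]
force: [0.9, 0.1, -5.0]
width: 0.261
clock: 26.82
position: [0.5212, 0.1987, 0.1393]
ee_rot: [3.114, -0.273, 0.218]
force: [-0.6, 0.8, -7.3]
width: 0.257
clock: 26.98
position: [0.5209, 0.1988, 0.1402]
ee_rot: [3.114, -0.273, 0.217]
force: [-1.9, 1.0, -8.2]
width: 0.261
26.9833 [0.5209 0.1988 0.1402] [-0.86  0.4   0.46  1.99 -0.15  0.68 -2.08] F [-1.9  1.  -8.2] w 0.024
[[ 0.975 -0.174  0.137]
 [-0.173 -0.985 -0.02 ]
 [ 0.138 -0.004 -0.99 ]]
```

View pics/w17c.png

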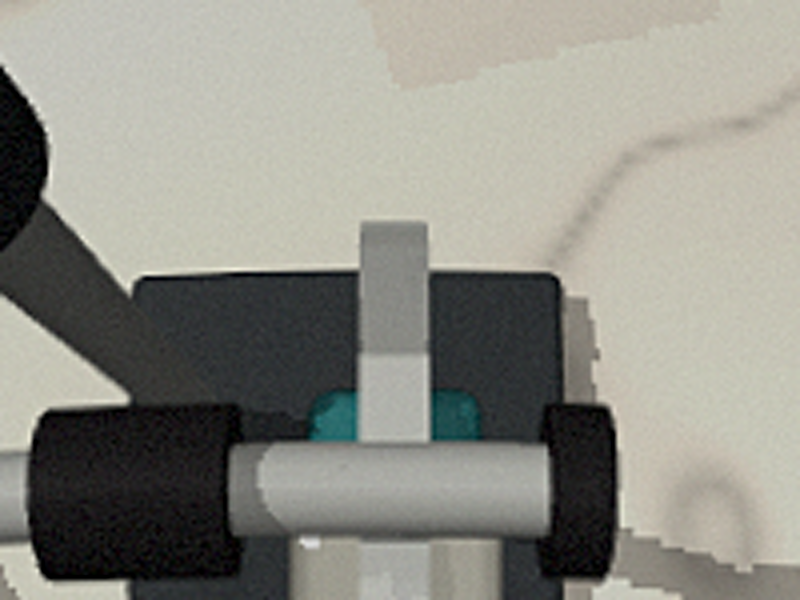

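```bash
python3 -m creep '[{"translation":[-0.0003,0,0.003],"rot":[0,0,0],"jaw":0.018},{"translation":[-0.0003,0,0.003],"rot":[0,0,0],"jaw":0.018},{"translation":[0,0,0],"rot":[0,0,0],"jaw":0.018},{"translation":[0,0,0],"rot":[0,0,0],"jaw":0.018}]'
python3 look.py w18; python3 -c "
import cv2,numpy as np
A=[cv2.imread('pics/%s.png'%n)[40:150,290:350] for n in ('w14','w16','w17','w18')]
cv2.imwrite('pics/cmp18.png',cv2.resize(np.hstack(A),None,fx=3.3,fy=4.5,interpolation=2))"
```

```text
clock: 27.37
position: [0.5229, 0.1986, 0.1349]
ee_rot: [3.114, -0.274, 0.222]
force: [0.4, 0.9, -1.2]
width: 0.259
27.3667 [0.5229 0.1986 0.1349] [-0.86  0.4   0.45  2.   -0.15  0.67 -2.08] F [ 0.4  0.9 -1.2] w 0.0238
[[ 0.975 -0.174  0.14 ]
 [-0.173 -0.985 -0.02 ]
 [ 0.141 -0.005 -0.99 ]]
```

View pics/cmp18.png

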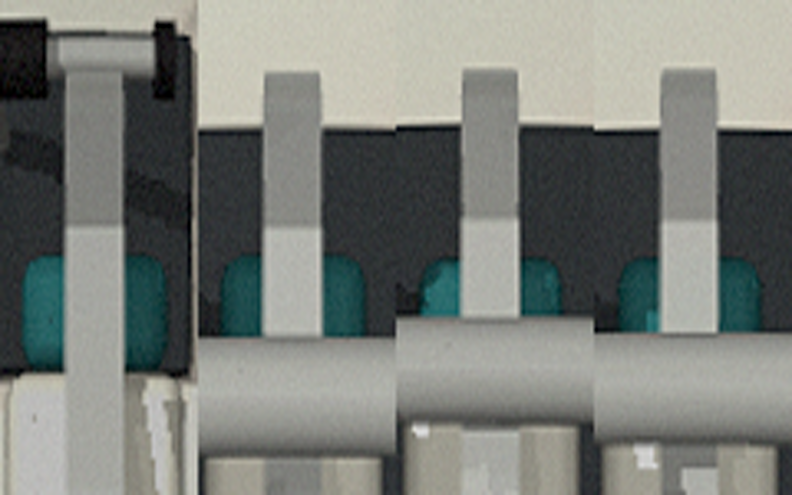

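```bash
python3 -m creep '[{"translation":[-0.01,0,-0.0014],"rot":[0,0.75,0],"jaw":0.018},{"translation":[-0.02,0,-0.003],"rot":[0,0.75,0],"jaw":0.018},{"translation":[-0.02,0,-0.0032],"rot":[0,0,0],"jaw":0.018},{"translation":[-0.016,0,-0.0027],"rot":[0,0,0],"jaw":0.018},{"translation":[0,0,0],"rot":[0,0,0],"jaw":0.018},{"translation":[0,0,0],"rot":[0,0,0],"jaw":0.018}]'
python3 - <<'E'
from hand import *
T,s=Tnow(); print(T.round(4),s["force"])
ca=np.cos(.027);sa=np.sin(.027)
# handset pivoted nose-down by .027 about TCP's y in tool: new X
Ry=np.eye(4);Ry[:3,:3]=Rot.from_rotvec([0,-.027,0]).as_matrix(); X2=Ry@X; np.save("X2.npy",X2)
H=T@X2; print("hz",H[:3,2].round(3),"seat in stand",(Rz(ST[2]).T@((H@np.r_[HP["slot_seat"],1])[:3]-[ST[0],ST[1],0])).round(4),"yaw",np.arctan2(H[1,0],H[0,0]))
E
```

```text
clock: 27.92
position: [0.4562, 0.2109, 0.1347]
ee_rot: [3.11, -0.271, 0.261]
force: [1.6, -0.3, -2.0]
width: 0.259
[[ 0.9711 -0.1727  0.1647  0.4562]
 [-0.1712 -0.985  -0.0234  0.2109]
 [ 0.1663 -0.0055 -0.9861  0.1347]
 [ 0.      0.      0.      1.    ]] [ 1.55525087 -0.30139862 -2.04909812]
hz [-0.003 -0.005  1.   ] seat in stand [-0.0784  0.0024  0.1689] yaw -0.17213878410573272
```

```bash
python3 -m creep '[{"translation":[0.0021,0,-0.0123],"rot":[0,0,0],"jaw":0.018},{"translation":[0.0021,0,-0.0124],"rot":[0,0,0],"jaw":0.018},{"translation":[0,0,0],"rot":[0,0,0],"jaw":0.018},{"translation":[0,0,0],"rot":[0,0,0],"jaw":0.018},{"translation":[0,0,0],"rot":[0,0,0],"jaw":0.018}]'
cat > seat.py <<'E'
from hand import *
T,s=Tnow(); X2=np.load("X2.npy"); H=T@X2
print("F",s["force"].round(1),"seat in stand",(Rz(ST[2]).T@((H@np.r_[HP["slot_seat"],1])[:3]-[ST[0],ST[1],0])).round(4),"TCPz",s["position"][2])
print("fwd in tool",(T[:3,:3].T@Rz(ST[2])@[1,0,0]).round(3),"up",(T[:3,:3].T@[0,0,1]).round(3))
E
python3 seat.py; python3 - <<'E'
from h import *
cv2.imwrite("pics/s19.png",cv2.resize(optics.get_image("scene")[170:260,360:480,::-1],None,fx=6,fy=6,interpolation=2))
E
```

```text
clock: 28.33
position: [0.4568, 0.2101, 0.1591]
ee_rot: [3.109, -0.274, 0.261]
force: [0.3, -0.4, -1.7]
width: 0.26
F [ 0.3 -0.4 -1.7] seat in stand [-0.0777  0.0017  0.1933] TCPz 0.15910863338778325
fwd in tool [ 0.986 -0.     0.166] up [ 0.166 -0.005 -0.986]
```

View pics/s19.png

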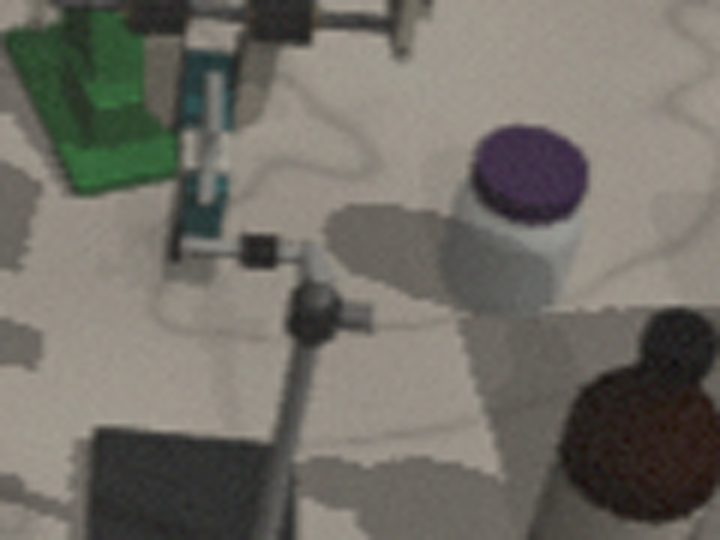

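```bash
python3 -m creep '[{"translation":[0.0119,0,0.0015],"rot":[0,0,0],"jaw":0.018},{"translation":[0.0118,0,0.002],"rot":[0,0,0],"jaw":0.018},{"translation":[0.0099,0,0.0015],"rot":[0,0,0],"jaw":0.018},{"translation":[0.006,0,0.001],"rot":[0,0,0],"jaw":0.018},{"translation":[0.005,0,0.0008],"rot":[0,0,0],"jaw":0.018},{"translation":[0,0,0],"rot":[0,0,0],"jaw":0.018},{"translation":[0,0,0],"rot":[0,0,0],"jaw":0.018}]'; python3 seat.py; python3 look.py w20; python3 -c "
import cv2
im=cv2.imread('pics/w20.png'); c=cv2.resize(im[0:150,220:420],None,fx=4,fy=4,interpolation=2); cv2.imwrite('pics/w20c.png',c)"
```

```text
clock: 28.97
position: [0.5006, 0.2022, 0.1598]
ee_rot: [3.108, -0.274, 0.26]
force: [0.5, 1.5, -2.1]
width: 0.26
F [ 0.5  1.5 -2.1] seat in stand [-0.0331  0.0015  0.1939] TCPz 0.1598061545319376
fwd in tool [ 0.986 -0.     0.165] up [ 0.165 -0.004 -0.986]
28.9667 [0.5006 0.2022 0.1598] [-0.95  0.33  0.5   2.03 -0.1   0.68 -2.15] F [ 0.5  1.5 -2.1] w 0.0238
[[ 0.971 -0.175  0.164]
 [-0.173 -0.985 -0.025]
 [ 0.165 -0.004 -0.986]]
```

View pics/w20c.png

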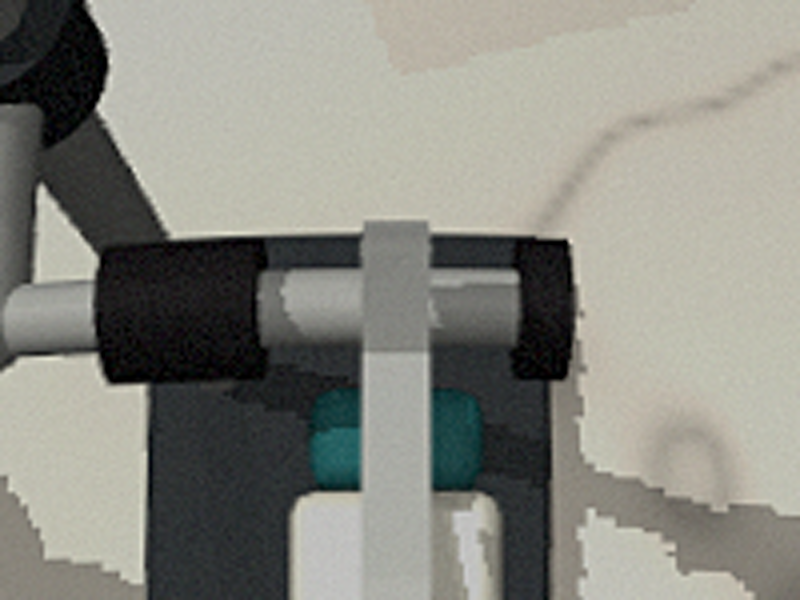

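```bash
python3 -m creep '[{"translation":[0.006,0,0.001],"rot":[0,0,0],"jaw":0.018},{"translation":[0.006,0,0.001],"rot":[0,0,0],"jaw":0.018},{"translation":[0.004,0,0.0007],"rot":[0,0,0],"jaw":0.018},{"translation":[0,0,0],"rot":[0,0,0],"jaw":0.018}]'; python3 seat.py;
```

```text
clock: 29.35
position: [0.518, 0.1993, 0.1603]
ee_rot: [3.109, -0.274, 0.262]
force: [-0.8, -0.4, -1.8]
width: 0.261
F [-0.8 -0.4 -1.8] seat in stand [-0.0155  0.0017  0.1945] TCPz 0.16033136905227666
fwd in tool [ 0.986 -0.     0.167] up [ 0.167 -0.005 -0.986]
```

```bash
python3 -m creep '[{"translation":[0.006,0,0.001],"rot":[0,0,0],"jaw":0.018},{"translation":[0.005,0,0.001],"rot":[0,0,0],"jaw":0.018},{"translation":[0.003,0,0.0007],"rot":[0,0,0],"jaw":0.018},{"translation":[0,0,0],"rot":[0,0,0],"jaw":0.018}]'; python3 seat.py; python3 look.py w21; python3 -c "
import cv2
im=cv2.imread('pics/w21.png'); c=cv2.resize(im[50:200,220:420],None,fx=4,fy=4,interpolation=2); cv2.imwrite('pics/w21c.png',c)"
```

```text
clock: 29.68
position: [0.5317, 0.1967, 0.1598]
ee_rot: [3.109, -0.274, 0.261]
force: [-0.6, -0.6, -0.8]
width: 0.261
F [-0.6 -0.6 -0.8] seat in stand [-0.0016  0.0016  0.194 ] TCPz 0.15979747496487182
fwd in tool [ 0.986 -0.     0.167] up [ 0.167 -0.005 -0.986]
29.6833 [0.5317 0.1967 0.1598] [-0.89  0.37  0.49  1.97 -0.13  0.7  -2.09] F [-0.6 -0.6 -0.8] w 0.024
[[ 0.971 -0.175  0.165]
 [-0.173 -0.985 -0.025]
 [ 0.167 -0.005 -0.986]]
```

View pics/w21c.png

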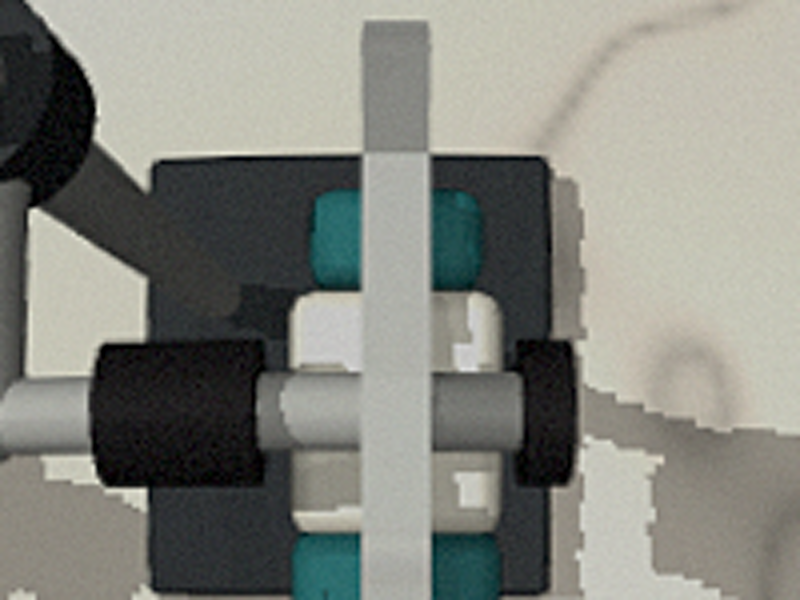

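```bash
python3 -m creep '[{"translation":[-0.0003,0,0.002],"rot":[0,0,0],"jaw":0.018},{"translation":[-0.0003,0,0.002],"rot":[0,0,0],"jaw":0.018},{"translation":[0,0,0],"rot":[0,0,0],"jaw":0.018}]'; python3 -m creep '[{"translation":[-0.0002,0,0.001],"rot":[0,0,0],"jaw":0.018},{"translation":[0,0,0],"rot":[0,0,0],"jaw":0.018}]';  python3 -m creep '[{"translation":[-0.0002,0,0.001],"rot":[0,0,0],"jaw":0.018},{"translation":[0,0,0],"rot":[0,0,0],"jaw":0.018}]';python3 seat.py
```

```text
clock: 29.98
position: [0.5319, 0.1972, 0.1561]
ee_rot: [3.109, -0.273, 0.264]
force: [4.6, 0.4, -1.4]
width: 0.259
clock: 30.15
position: [0.5322, 0.1972, 0.1554]
ee_rot: [3.109, -0.274, 0.265]
force: [6.1, -0.7, 3.0]
width: 0.257
clock: 30.32
position: [0.5325, 0.1973, 0.1548]
ee_rot: [3.11, -0.274, 0.266]
force: [3.7, -1.4, 7.0]
width: 0.263
F [ 3.7 -1.4  7. ] seat in stand [-0.001   0.0022  0.1891] TCPz 0.15481940879685752
fwd in tool [0.986 0.    0.169] up [ 0.169 -0.006 -0.986]
```

```bash
python3 -m creep '[{"translation":[0.0015,0,0.0003],"rot":[0,0,0],"jaw":0.018},{"translation":[0,0,0],"rot":[0,0,0],"jaw":0.018}]'; python3 -m creep '[{"translation":[0.0008,0,0.0008],"rot":[0,0,0],"jaw":0.018},{"translation":[0,0,0],"rot":[0,0,0],"jaw":0.018},{"translation":[0,0,0],"rot":[0,0,0],"jaw":0.018}]';python3 seat.py;  python3 look.py w22; python3 -c "
import cv2
im=cv2.imread('pics/w22.png'); c=cv2.resize(im[50:200,220:420],None,fx=4,fy=4,interpolation=2); cv2.imwrite('pics/w22c.png',c)"
```

```text
clock: 30.48
position: [0.533, 0.1971, 0.1544]
ee_rot: [3.11, -0.273, 0.262]
force: [0.2, -0.7, 6.5]
width: 0.257
clock: 30.73
position: [0.5335, 0.1971, 0.1536]
ee_rot: [3.11, -0.273, 0.262]
force: [0.1, 0.1, 6.7]
width: 0.257
F [0.1 0.1 6.7] seat in stand [0.0002 0.0022 0.1877] TCPz 0.15355803473411148
fwd in tool [0.986 0.001 0.167] up [ 0.167 -0.006 -0.986]
30.7333 [0.5335 0.1971 0.1536] [-0.88  0.39  0.49  1.98 -0.13  0.68 -2.08] F [0.1 0.1 6.7] w 0.0236
[[ 0.971 -0.174  0.165]
 [-0.172 -0.985 -0.023]
 [ 0.167 -0.006 -0.986]]
```

View pics/w22c.png

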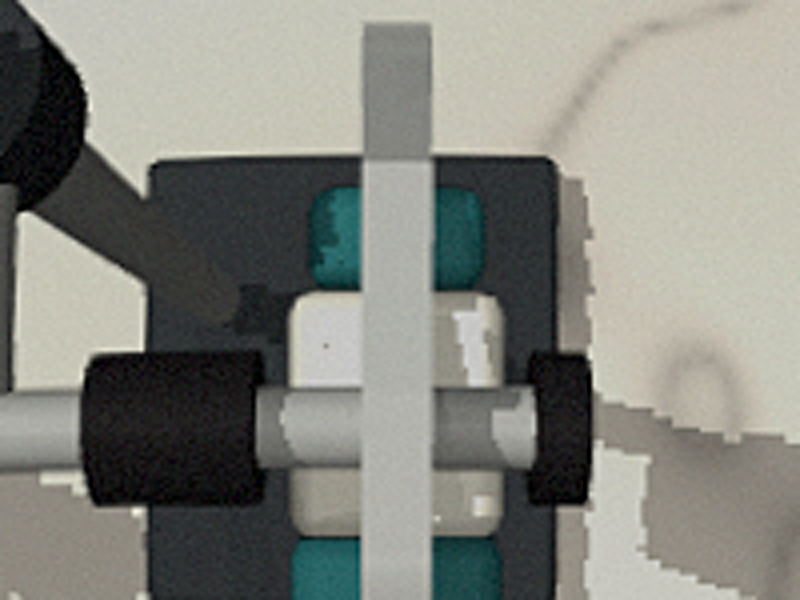

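```bash
python3 -m creep '[{"translation":[0,0,0],"rot":[0,0,0],"jaw":0.026},{"translation":[0,0,0],"rot":[0,0,0],"jaw":0.029},{"translation":[0,0,0],"rot":[0,0,0],"jaw":0.032},{"translation":[0,0,0],"rot":[0,0,0],"jaw":0.036},{"translation":[0,0,0],"rot":[0,0,0],"jaw":0.04},{"translation":[0,0,0],"rot":[0,0,0],"jaw":0.046},{"translation":[0,0,0],"rot":[0,0,0],"jaw":0.056},{"translation":[0,0,0],"rot":[0,0,0],"jaw":0.064},{"translation":[0,0,0],"rot":[0,0,0],"jaw":0.064},{"translation":[0,0,0],"rot":[0,0,0],"jaw":0.064}]'; python3 look.py w23; python3 -c "
import cv2
im=cv2.imread('pics/w23.png'); c=cv2.resize(im[50:250,200:440],None,fx=3.2,fy=3,interpolation=2); cv2.imwrite('pics/w23c.png',c)"
```

```text
clock: 31.62
position: [0.5331, 0.1966, 0.1529]
ee_rot: [3.109, -0.273, 0.26]
force: [0.3, 0.0, -0.0]
width: 0.692
31.6167 [0.5331 0.1966 0.1529] [-0.88  0.39  0.49  1.98 -0.13  0.68 -2.08] F [ 0.3  0.  -0. ] w 0.0635
[[ 0.971 -0.174  0.164]
 [-0.172 -0.985 -0.025]
 [ 0.166 -0.004 -0.986]]
```

View pics/w23c.png

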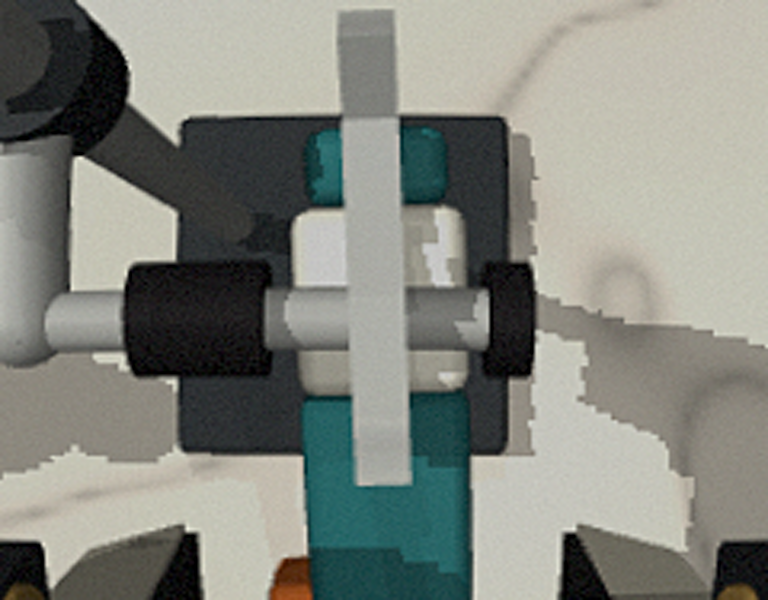

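```bash
python3 -m creep '[{"translation":[0,0,-0.01],"rot":[0,0,0],"jaw":0.068},{"translation":[0,0,-0.02],"rot":[0,0,0],"jaw":0.068},{"translation":[-0.005,0,-0.03],"rot":[0,0,0],"jaw":0.068},{"translation":[-0.01,0,-0.035],"rot":[0,0,0],"jaw":0.068},{"translation":[-0.01,0,-0.035],"rot":[0,0,0],"jaw":0.068},{"translation":[-0.01,0,-0.035],"rot":[0,0,0],"jaw":0.068},{"translation":[0,0,0],"rot":[0,0,0],"jaw":0.068},{"translation":[0,0,0],"rot":[0,0,0],"jaw":0.068}]'; python3 look.py w24 slot_seat handset_foot handset_grip stand post_top; python3 - <<'E'
from h import *
cv2.imwrite("pics/s24.png",cv2.resize(optics.get_image("scene")[170:290,320:480,::-1],None,fx=5,fy=5,interpolation=2))
E
```

```text
clock: 32.33
position: [0.4724, 0.2075, 0.3125]
ee_rot: [3.113, -0.272, 0.265]
force: [-0.2, -0.2, -0.4]
width: 0.74
32.3333 [0.4724 0.2075 0.3125] [-1.08  0.11  0.54  1.87  0.06  1.04 -2.31] F [-0.2 -0.2 -0.4] w 0.068
[[ 0.971 -0.173  0.167]
 [-0.172 -0.985 -0.02 ]
 [ 0.168 -0.009 -0.986]]
slot_seat [([318.0, 96.0], 0.79), ([551.0, 172.0], 0.77)]
handset_foot [([522.0, 162.0], 0.67), ([321.0, 102.0], 0.58)]
handset_grip [([319.0, 145.0], 0.75), ([537.0, 191.0], 0.61)]
stand [([317.0, 120.0], 0.55), ([304.0, 146.0], 0.47)]
post_top [([264.0, 50.0], 0.6)]
```

View pics/w24.png

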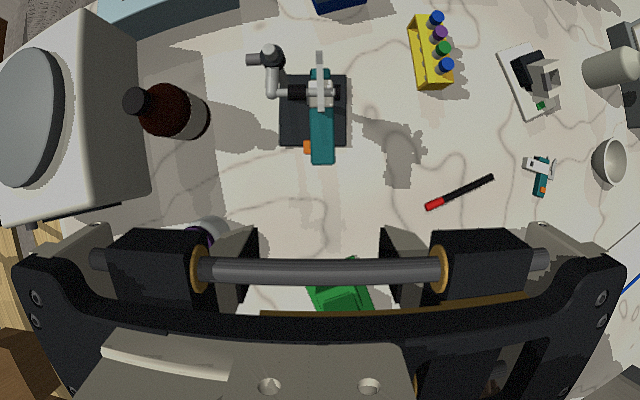

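View pics/s24.png

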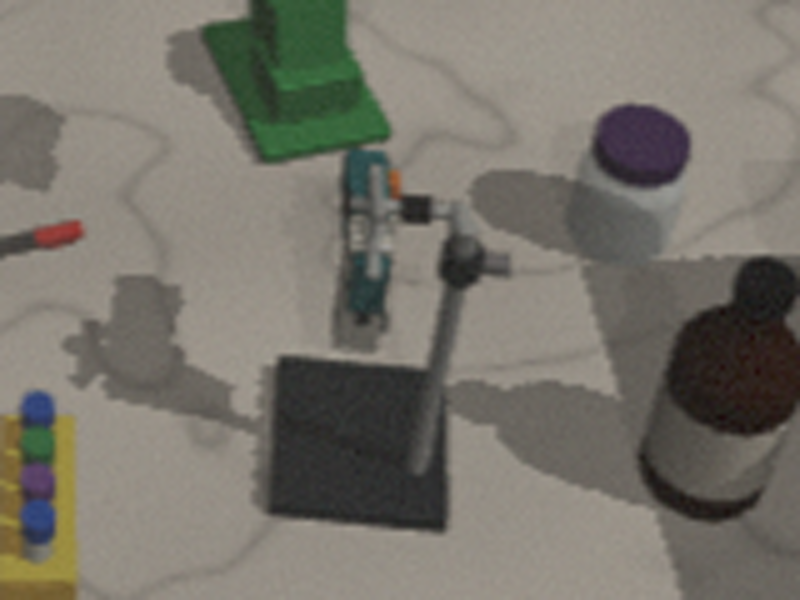

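```bash
python3 -m creep '[{"translation":[0,0,0],"rot":[0,0,0],"jaw":0.068},{"translation":[0,0,0],"rot":[0,0,0],"jaw":0.068},{"translation":[0,0,0],"rot":[0,0,0],"jaw":0.068},{"translation":[0,0,0],"rot":[0,0,0],"jaw":0.068},{"translation":[0,0,0],"rot":[0,0,0],"jaw":0.068},{"translation":[0,0,0],"rot":[0,0,0],"jaw":0.068}]' >/dev/null; python3 look.py w25 | head -1; python3 - <<'E'
from hand import *
a=cv2.imread("pics/w24.png").astype(int);b=cv2.imread("pics/w25.png").astype(int); print("diff",np.abs(a-b)[40:180,270:370].mean())
ci=optics.camera_info("wrist"); out=[]
for th in (0,.1,.2):
    R=Rz(ST[2]+.03)@Rot.from_rotvec([0,-th,0]).as_matrix()
    H=M(np.array([ST[0],ST[1],.1885])-R@np.array(HP["slot_seat"]),R)
    c=cv2.resize(b[40:180,280:360].astype(np.uint8),None,fx=3.3,fy=4,interpolation=2)
    c=cv2.resize(b[40:180,280:360].astype(np.uint8),None,fx=3.3,fy=3.3,interpolation=2); handset_overlay(c,ci,H,3.3,280,40); out.append(c)
cv2.imwrite("pics/o25.png",np.hstack(out))
E
```

```text
33.1833 [0.4722 0.2067 0.3099] [-1.08  0.11  0.54  1.87  0.06  1.04 -2.31] F [-0.4 -0.9  0.3] w 0.0678
diff 12.159119047619047
```

View pics/o25.png

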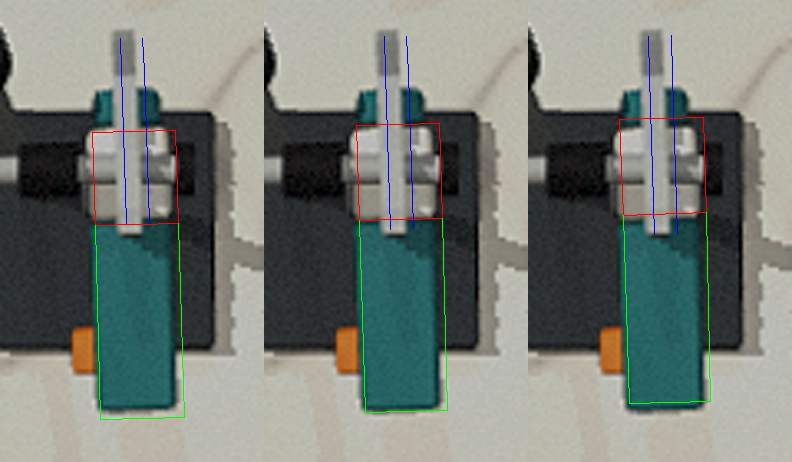

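```bash
python3 - <<'E'
from h import *
F=[]
for i in range(5):
    F.append(cv2.GaussianBlur(optics.get_image("wrist"),(5,5),0).astype(float)[40:180,270:370])
print([np.abs(F[i]-F[0]).mean().round(2) for i in range(5)], [cv2.phaseCorrelate(F[0][:,:,1],F[i][:,:,1])[0] for i in (2,4)])
s=arm.observe(); print(s["clock"],s["position"],s["force"],s["dq"].round(3))
im=optics.get_image("top");cv2.imwrite("pics/t26.png",im[:,:,::-1])
E
```

```text
[np.float64(0.0), np.float64(0.69), np.float64(0.71), np.float64(0.71), np.float64(0.72)] [(-0.020661723998415482, -0.01780747745544886), (0.010237184100560626, 0.007399051582041238)]
33.4833 [0.47217808 0.20672583 0.30991855] [-0.48719031 -1.03313684 -0.33793114] [ 0.002 -0.001 -0.001 -0.001 -0.001  0.001 -0.002]
```

View pics/t26.png

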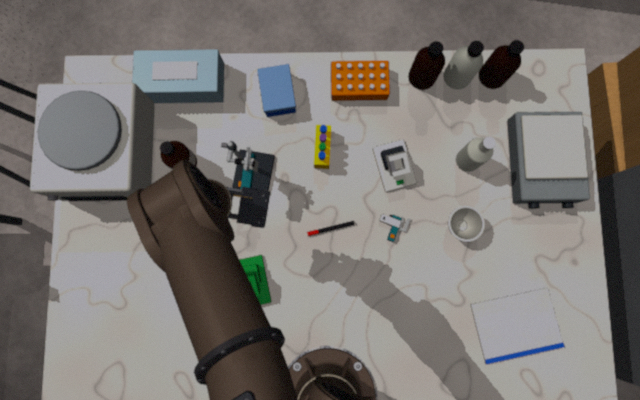

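The handset hangs still, the bystanders I can see stand where they were, and the gripper is clear. Handing in.

```bash
python3 -c "
from cell import arm
print(arm.sign_off())"
```

```text
the job is handed in; nothing more can be done
None
```

The handset is out of its dock and hanging on the stand's pin. I handed the job in at about 33.5 s of the 61 s allowed; no verdict was reported.

**Removal:** I squeezed the handle until the button was flush, with 23.9 mm between the fingers. I then drew the handset straight out along the port's axis; in the readings during the draw the wrist force stayed below about 2 N.

**Hanging:** I felt for the pin with the plate's top edge, which put its centre at about 0.1887 m. I slid the slot over it between the discs and let the handset down until the pin bore it, with about 7 N at the wrist. Then I let go and backed off.

**Last checks:**
- **Handset:** it is still from frame to frame, hangs between the two discs, and leans less than about 0.1 rad.
- **Seat position:** just before release the seat was about 0.2 mm along x and 2 mm along y from the stand's origin, by my own fit.
- **Button and robot:** the button is out again, and the gripper is clear with no force at the wrist.
- **Bystanders:** those visible in the last top view look unmoved, but the jar was hidden by the arm there. It was in place in the scene view a second earlier.

**What disagreed or went wrong:**
- The cameras alone put the pin anywhere from 0.185 to 0.193 m, so I relied on feeling for it.
- While feeling, the handset tipped about 1.5 degrees in the grip; I turned the tool to make up for it before sliding on.
- On the way to the dock the arm ran into joint limits and stopped short of several commanded poses, which cost about 8 s of repositioning.

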